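Clamp three spindle bushings in the sprung-bail jig

ROBOT

A 6-joint arm with a two-finger parallel gripper is mounted at the origin on the work surface. World frame = base frame: x ahead of the robot, y to its left, z up, the work surface at z = 0. Lengths are in m, angles in rad, forces in N, time in s.
With the tool pointing down it reaches from about 0.375 to 0.975 m from the base axis. Payload 3.8 kg.
Tool frame: the origin (TCP) lies midway between the tips of the shut fingers; the grasp point (between the pads) lies 19 mm behind it; z points along the fingers, y is the direction in which the jaws open and shut (so a half turn about z gives the same grasp; the last joint's range is limited). The gripper opens to 85 mm and grips with 20 to 120 N. Pads are 22 mm wide; open, the fingers measure 114 mm over their backs; the gripper's body (76 mm by 85 mm) begins 54 mm behind the grasp point. The pads swing forward as they close: fully open they stand 13 mm farther back than shut.
Start: joints at [-1.252, 0.264, 1.604, -0, 1.274, -0.037], TCP at [0.235, -0.633, 0.231] pointing down, gripper open.
Joint ranges: [-2.63, 2.63], [-0.94, 2.18], [0.31, 2.57], [-1.31, 4.45], [0, 2.66], [-2.55, 2.55]. Speed limits (rad/s): [2.57, 2.57, 3.14, 3.14, 3.14, 3.14].

INTERFACE

Orientations are given as a rotation vector (axis times angle).
In Python, from workcell import bot gives the robot as it stands. The module is installed in compiled form; this text tells all that it offers.
- The arm moves only by the tool play_rows, never from a script. Its argument "series" is a list of rows, each an object with "translation": the shift along the tool's x, y, z in m, a list of three; "spin": the turn about the tool's z in units of 5 degrees (1.0 is 5 degrees). In form: [{"translation": [dx, dy, dz], "spin": spin}, ...]. A call has 1 to 5 rows; each row shifts and turns the commanded pose from where the row before left it, along the tool's axes as they then stand; what a row does not reach is not made up. A row lasts 1/10 s, in which the tool goes at most 50 mm and 8.59 degrees, less where a joint would pass 70% of its speed; a pose out of reach is approached as far as the arm can. A call is refused whole if a number of a shift passes 0.05 or a number of a turn 1, either way. A call with a gripper value outside its range is refused whole. "jaw" is the gripper's target within -1 to 1 (fully open at 1, half-way at 0, shut at -1), set as the call begins (left out, the last holds). The fingers move at their own pace and stop on an object; "force" is the grip in N (left out, the last holds). Time passes only in rows, so rows that do not move let the fingers close. It gives the time, the measured TCP pose, the force and the opening at its end, in the units of the state.
- bot.read_state(): the state, without advancing time (a new reading comes with each control period).
- bot.read_camera(name): name is "scene" or "top"; returns the picture (420x560x3 uint8, blue, green, red); there is no depth.
- bot.get_calibration(name): a dict with "fov_y" (degrees; the focal length in pixels is half the picture's height over the tangent of half this angle, whatever the lens; pixels are square), "cx", "cy" (the principal point, pixels), "R" (3x3) and "t" (3): a world point X has camera coordinates R X + t. Camera axes: x right, y down, z forward; pixel columns grow to the right and rows downward; lengths in m; the calibration is good to about 2 mm. A picture is of the moment at which its call begins. get_calibration takes no time and is no camera call.
- bot.finish_job(): hands the job in, once; it reports no verdict.
The state is a dict: "time": time; "q": joint angles; "joint_vel": joint speeds; "joint_torque": joint torques, N m; "tool_pos": TCP position; "tcp_rot": TCP orientation; "wrist_force": force on the tool from outside, world axes, zero at the start; "torque": the same for the moment, N m; "width": opening from 0.0 (shut) to 1.0 (fully open).
Only numpy, scipy, OpenCV 4.12 (cv2) and the standard library are available. Lean on these libraries where they do the work, as an engineer would, in place of code of your own. Each camera call takes 0.05 s, during which the arm holds its last target. There are 200 camera calls.

TASK

Swing the sprung bail of the aluminium jig back until it stays open, take the three white nylon bushings out of the wooden rack and stand one upright in each of the jig's three wells, then bring the bail forward again and let it bear down on the bushings. Leave the brass bushing in its rack pocket and do not disturb anything else on the bench.

Things in the scene. Friction and masses are not known exactly. Their poses are not given: they have to be found in the camera images.
- bushing_a_center (a point): white nylon spindle bushing, a plain cylinder 24 mm across and 48 mm tall with a dark bore shown on each end (21 to 36 g); this point is its centre; its z axis is the cylinder's axis. It starts in one of the rack's pockets, axis leaning 30 degrees with its top towards the rack's front. Which pocket varies; the three are alike
- bushing_b_center (a point): white nylon spindle bushing, a plain cylinder 24 mm across and 48 mm tall with a dark bore shown on each end (21 to 36 g); this point is its centre; its z axis is the cylinder's axis. It starts in one of the rack's pockets, axis leaning 30 degrees with its top towards the rack's front. Which pocket varies; the three are alike
- bushing_c_center (a point): white nylon spindle bushing, a plain cylinder 24 mm across and 48 mm tall with a dark bore shown on each end (21 to 36 g); this point is its centre; its z axis is the cylinder's axis. It starts in one of the rack's pockets, axis leaning 30 degrees with its top towards the rack's front. Which pocket varies; the three are alike
- brass_bushing_center (a point): brass bushing of the same shape and size (24 mm across, 48 mm tall) in the fourth rack pocket; this point is its centre. It must stay there
- rack: fixed wooden rack, 234 mm wide (y); origin on the table under its middle, front = its -x side, which faces roughly away from the robot, z up. Four square pockets (27 mm square, 14 mm deep, solid wood between) at y = -81, -27, 27, 81 mm; floor centres at x = 0, z = 45 mm. Its board tilts 30 degrees: the pockets' axis points up and to the front, (-0.5, 0, 0.866) in the rack frame. 34 mm of each bushing stands out
- deck_edge (a point): middle of the lower front edge of the grey steel deck over the rack (rack frame x = -12, y = 0, z = 175 mm). The deck is 8 mm thick, 260 mm wide, reaches 62 mm back from here, on 6 mm thick posts at rack y = +-124 mm, x = 23 to 45 mm. It overhangs the bushings, so a gripper coming straight down on them hits it: come along the pockets' axis, from the front
- jig: fixed jig: aluminium base plate 125 x 190 x 10 mm (x from -32 to 93 mm), on it a dark block with three wells in a row along y at x = 0 (block x from -21 to 21 mm, y from -77 to 77 mm, top 24 mm above the table). Origin on the table below the middle well; front is -x and faces roughly away from the robot, z up. The bail is hinged behind the wells on two 72 mm high posts at y = +-89 mm
- well_0 (a point): centre of the floor of a jig well, 10 mm above the table; the well is a square pocket 30 x 30 mm, 14 mm deep, open at the top (rim 24 mm above the table). Wells stand in a row along the jig's y axis, 56 mm apart
- well_1 (a point): centre of the floor of a jig well, 10 mm above the table; the well is a square pocket 30 x 30 mm, 14 mm deep, open at the top (rim 24 mm above the table). Wells stand in a row along the jig's y axis, 56 mm apart
- well_2 (a point): centre of the floor of a jig well, 10 mm above the table; the well is a square pocket 30 x 30 mm, 14 mm deep, open at the top (rim 24 mm above the table). Wells stand in a row along the jig's y axis, 56 mm apart
- bail (a joint): angle of the bail, rad: 0 = down in front with empty wells (bar centre about 46 mm above the table), about 0.27 = bearing on seated bushings, 2.1 = fully back. An over-centre spring drives it down when below about 1.0 and holds it back on its stop when above about 1.1 (2 to 6 N at the handle). Let go, it snaps the rest of the way
- bail_hinge (a point): point on the bail's hinge axis at the middle of the jig (jig frame x = 62, y = 0, z = 62 mm); the axis is the jig's y axis; the bail rises from the front up and over to the back. The bail is a U of 10 mm round steel bar, 166 mm wide; its cross bar lies 62 mm from the hinge axis. A thin spring strut runs outside one post, at jig y = 96 mm
- bail_grip (a point): middle of the bail's red handle, to pinch across its 12 mm width (jig y). The handle is 56 x 14 mm, points away from the hinge and ends 14 mm beyond this point, which circles the hinge axis at 104 mm radius. Bail at 0: about 42 mm above the table, 40 mm in front of the well centres; fully back: about 160 mm up and 34 mm behind the hinge
- dial_ring: loose brass ring 54 mm across, 12 mm high, lying on the rack's steel deck (origin under its centre): bystander
- relocker: loose dark iron relocker spring housing 42 x 60 x 34 mm on the rack's steel deck (origin under its centre): bystander
- dial: loose black combination dial 56 mm across, 22 mm high, on the table between rack and jig, on the far side (origin under its centre): bystander
- oil_bottle: loose yellow oil bottle 42 mm across, 115 mm tall, between rack and jig, on the robot's side (origin under its centre): bystander
- screwdriver: loose screwdriver lying at the left: bystander
- grease_jar: loose jar 60 mm across, 55 mm tall, at the right (origin under its centre): bystander
Mind the look-alikes: they are no part of the job. Leave any purple or red look-alike of the part that bears bushing_a_center alone. Leave any purple look-alike of the part that bears bushing_c_center alone.

How it is judged:
By the outcome, as a careful person would: the job done as asked, in the order asked, and still so for the second after the job is handed in, with the robot touching nothing.
It also fails if it takes over 72 s, if anything falls off the work surface, if the arm or the gripper's body presses on something with over 40 N, if the wrist force passes 120 N, or if a joint passes its speed limit or range.

## Working session

There is one attempt and no reset: what is moved stays moved. The work goes in short steps, Python scripts to look and compute and a tool call to move; the robot and the scene stay as the last step left them, time stands still between calls to the robot, and variables do not carry over. Pictures are saved under pics/ and viewed, about 8 in all and at most 12, crops included, and the job is handed in when it is done.

Besides the shell and the picture viewer there is one more tool, called after "Request:" in YAML: its name, and indented under it one key for each argument. play_rows: Moves the arm, as the interface text tells. Its arguments: {"type":"object","properties":{"series":{"type":"array","items":{"type":"object","properties":{"translation":{"type":"array","items":{"type":"number"}},"spin":{"type":"number"}}}},"jaw":{"type":"number"},"force":{"type":"number"}},"required":["series"]}

```bash
mkdir -p pics; python3 - <<'E'
from workcell import bot
import cv2,numpy as np
from scipy.spatial.transform import Rotation as R
np.set_printoptions(precision=4,suppress=True)
s=bot.read_state();print(s);print(R.from_rotvec(s['tcp_rot']).as_matrix())
for n in('scene','top'):
    c=bot.get_calibration(n);print(n,c)
    im=bot.read_camera(n);cv2.imwrite(f'pics/{n}0.png',im)
    cv2.imwrite(f'pics/{n}0x.png',cv2.resize(im,(800,600),interpolation=cv2.INTER_CUBIC))
E
ls
```

```text
{'time': 0.0, 'q': array([-1.2519,  0.2648,  1.6054, -0.    ,  1.2737, -0.0369]), 'joint_vel': array([ 0.0001, -0.0024,  0.0003,  0.0002,  0.0016,  0.0009]), 'joint_torque': array([  0.0008, -51.5116, -36.7314,  -0.    ,   0.013 ,  -0.    ]), 'tool_pos': array([ 0.2349, -0.632 ,  0.23  ]), 'tcp_rot': array([-3.0898, -0.5555,  0.0005]), 'wrist_force': array([ 0.1355, -0.6599, -0.2422]), 'torque': array([-0.0043,  0.0405, -0.0186]), 'width': 0.9984165393653676}
[[ 0.9374  0.3483 -0.0007]
 [ 0.3483 -0.9374  0.0021]
 [ 0.0001 -0.0022 -1.    ]]
scene {'fov_y': 50.78561817002175, 'cx': 280.26912519836037, 'cy': 202.97232961628407, 'R': array([[ 0.8822,  0.4703, -0.024 ],
       [ 0.2609, -0.5305, -0.8065],
       [-0.392 ,  0.7053, -0.5907]]), 't': array([-0.471 , -0.0408,  1.462 ])}
top {'fov_y': 52.40556162294159, 'cx': 284.56618935597805, 'cy': 207.23494887075077, 'R': array([[ 0.0029, -1.    , -0.0012],
       [-0.9941, -0.0028, -0.1086],
       [ 0.1086,  0.0015, -0.9941]]), 't': array([0.0064, 0.5281, 1.2107])}
pics
```

View pics/scene0x.png

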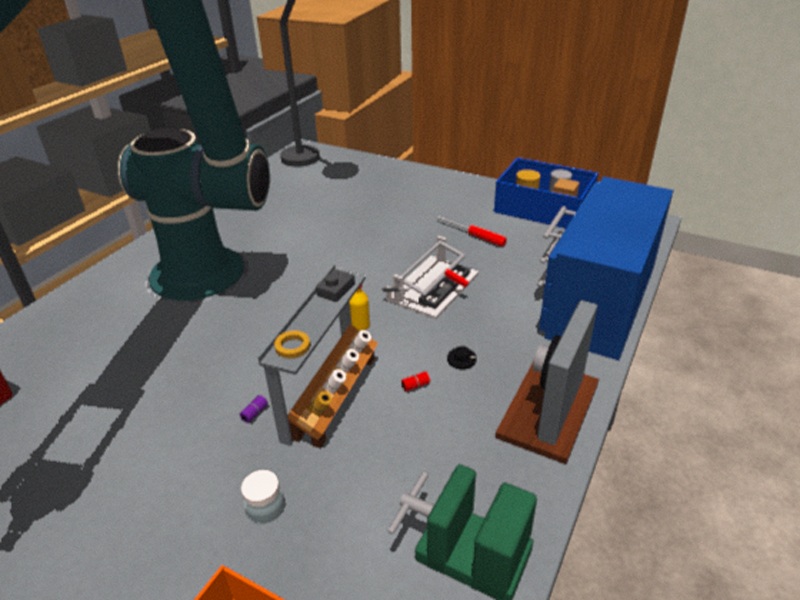

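View pics/top0x.png

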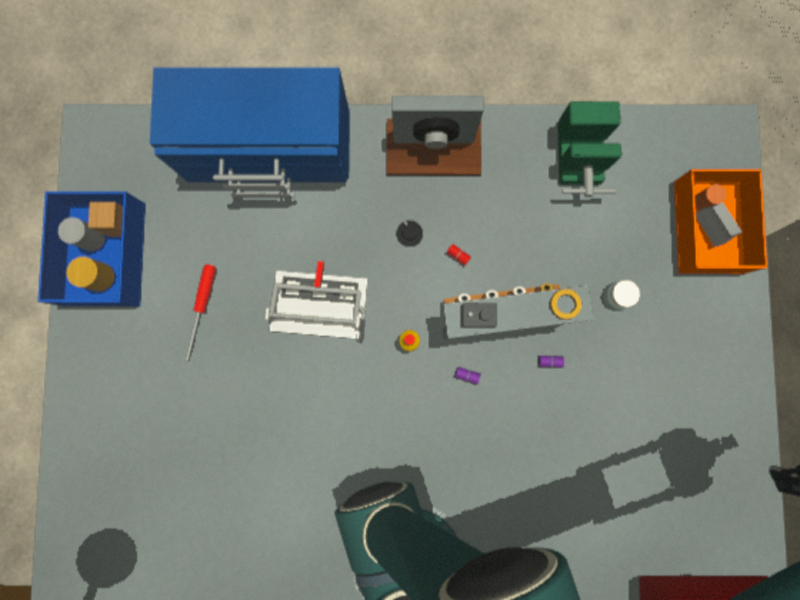

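Request:
play_rows:
  series:
    - {"translation": [0,-0.05,0],"spin": 0}
    - {"translation": [0,-0.05,0],"spin": 0}
    - {"translation": [0,-0.05,0],"spin": 0}
    - {"translation": [0,-0.05,0],"spin": 0}
    - {"translation": [0,-0.05,0],"spin": 0}

```text
time: 0.6
tool_pos: [0.1473, -0.3961, 0.2304]
tcp_rot: [-3.091, -0.556, 0.0]
wrist_force: [-0.3, 1.0, -0.1]
width: 1.002
```

Request:
play_rows:
  series:
    - {"translation": [0,-0.05,0],"spin": 0}
    - {"translation": [0,-0.05,0],"spin": 0}

```text
time: 0.8
tool_pos: [0.1125, -0.3024, 0.2305]
tcp_rot: [-3.091, -0.556, 0.0]
wrist_force: [0.9, 0.5, 0.3]
width: 0.997
```

```bash
cat > h.py <<'E'
from workcell import bot
import cv2,numpy as np
from scipy.spatial.transform import Rotation as R
np.set_printoptions(precision=4,suppress=True)
def st():
    s=bot.read_state();print('t',s['time'],'q',s['q'],'p',s['tool_pos'],'w',round(s['width'],3),'F',s['wrist_force']);print(R.from_rotvec(s['tcp_rot']).as_matrix());return s
E
python3 -c "from h import *;st()"
```

```text
t 0.8 q [-1.2919 -0.4627  2.2659 -0.0001  1.3396 -0.077 ] p [ 0.1125 -0.3024  0.2305] w 0.997 F [0.8922 0.5473 0.267 ]
[[ 0.9373  0.3485 -0.0004]
 [ 0.3485 -0.9373  0.0011]
 [-0.     -0.0012 -1.    ]]
```

Request:
play_rows:
  series:
    - {"translation": [0,-0.05,0],"spin": 0}
    - {"translation": [0,-0.05,0],"spin": 0}

```text
time: 1.0
tool_pos: [0.0777, -0.2087, 0.2305]
tcp_rot: [-3.091, -0.556, 0.0]
wrist_force: [-0.3, 0.7, 1.0]
width: 1.002
```

```bash
python3 -c "from h import *;st()"
```

```text
t 1.0 q [-1.3262 -0.7309  2.3962 -0.0001  1.4775 -0.1116] p [ 0.0777 -0.2087  0.2305] w 1.002 F [-0.26    0.6925  0.9799]
[[ 0.9372  0.3488 -0.0004]
 [ 0.3488 -0.9372  0.0012]
 [-0.     -0.0013 -1.    ]]
```

Request:
play_rows:
  series:
    - {"translation": [0,-0.05,0],"spin": 0}
    - {"translation": [0,-0.05,0],"spin": 0}

```text
time: 1.2
tool_pos: [0.0502, -0.1342, 0.2308]
tcp_rot: [-3.066, -0.552, 0.006]
wrist_force: [4.3, -9.6, 6.0]
width: 1.001
```

```bash
python3 -c "from h import *;st()"
```

```text
t 1.2 q [-1.3794 -0.9454  2.4663 -0.0034  1.6471 -0.1648] p [ 0.0502 -0.1342  0.2308] w 1.001 F [ 4.347  -9.5594  6.0109]
[[ 0.9373  0.3484 -0.0083]
 [ 0.3485 -0.937   0.0253]
 [ 0.001  -0.0266 -0.9996]]
```

Request:
play_rows:
  series:
    - {"translation": [0,0,0],"spin": 0}
    - {"translation": [0,0,0],"spin": 0}

```text
time: 1.4
tool_pos: [0.051, -0.1373, 0.232]
tcp_rot: [-3.074, -0.552, 0.005]
wrist_force: [-1.0, -0.2, 1.0]
width: 0.998
```

```bash
python3 -c "from h import *;st()"
```

```text
t 1.4 q [-1.3788 -0.944   2.4637 -0.0031  1.6401 -0.1634] p [ 0.051  -0.1373  0.232 ] w 0.998 F [-1.0071 -0.227   1.0088]
[[ 0.9376  0.3478 -0.0065]
 [ 0.3478 -0.9374  0.0173]
 [-0.0001 -0.0185 -0.9998]]
```

Request:
play_rows:
  series:
    - {"translation": [0,0.05,0],"spin": 0}
    - {"translation": [0,0.05,0],"spin": 0}

```text
time: 1.6
tool_pos: [0.0868, -0.2335, 0.2327]
tcp_rot: [-3.085, -0.554, 0.004]
wrist_force: [0.3, 0.4, 1.5]
width: 0.999
```

```bash
python3 -c "from h import *;st()"
```

```text
t 1.6 q [-1.3121 -0.6504  2.3585 -0.002   1.4413 -0.0968] p [ 0.0868 -0.2335  0.2327] w 0.999 F [0.2534 0.3903 1.5324]
[[ 0.9374  0.3482 -0.0039]
 [ 0.3482 -0.9374  0.007 ]
 [-0.0012 -0.008  -1.    ]]
```

```bash
python3 - <<'E'
from h import *
a=cv2.imread('pics/top0.png')[165:265,180:460]; b=cv2.imread('pics/scene0.png')[155:315,165:345]
cv2.imwrite('pics/ta.png',cv2.resize(cv2.imread('pics/top0.png')[180:265,300:460],None,fx=5,fy=5,interpolation=cv2.INTER_CUBIC))
cv2.imwrite('pics/sa.png',cv2.resize(b,None,fx=3.75,fy=3.75,interpolation=cv2.INTER_CUBIC))
cv2.imwrite('pics/tj.png',cv2.resize(cv2.imread('pics/top0.png')[170:245,170:290],None,fx=6,fy=6,interpolation=cv2.INTER_CUBIC))
E
```

```text
(no output)
```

View pics/sa.png

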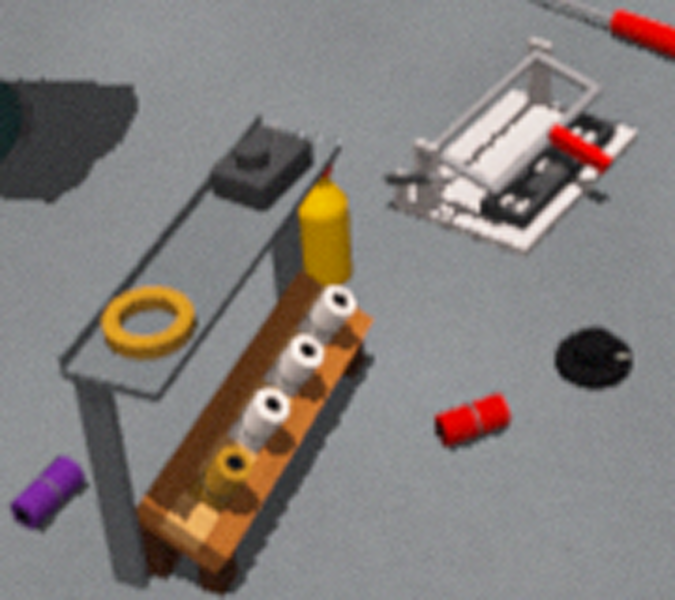

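View pics/tj.png

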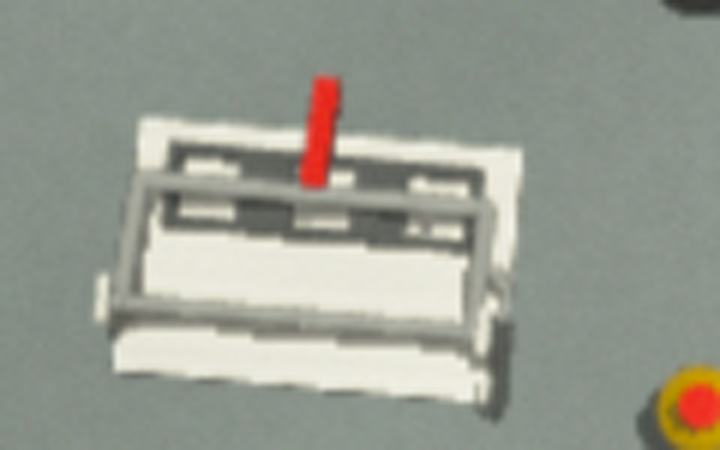

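View pics/ta.png

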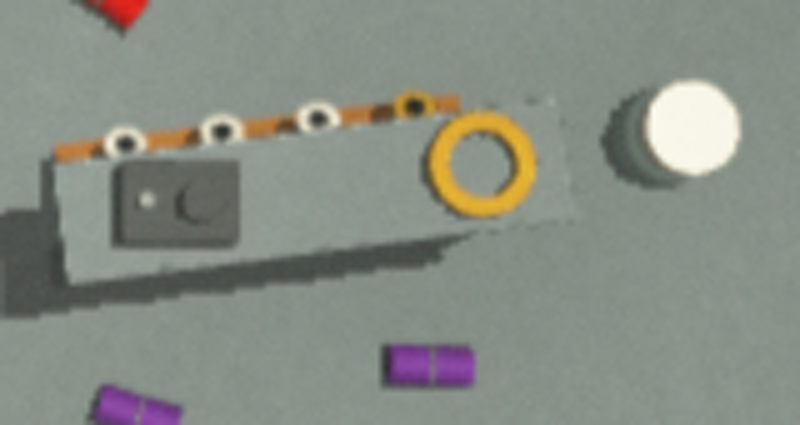

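```bash
cat >> h.py <<'E'
from scipy.optimize import least_squares
def proj(n,X):
    c=bot.get_calibration(n);f=210/np.tan(np.radians(c['fov_y']/2))
    P=np.atleast_2d(X)@np.array(c['R']).T+c['t'];return np.c_[f*P[:,0]/P[:,2]+c['cx'],f*P[:,1]/P[:,2]+c['cy']]
def W(p,L):
    c,s=np.cos(p[2]),np.sin(p[2]);L=np.atleast_2d(L)
    return np.c_[p[0]+c*L[:,0]-s*L[:,1],p[1]+s*L[:,0]+c*L[:,1],L[:,2]]
def un(px,s,ox,oy): return (np.array(px,float)+.5)/s-.5+[ox,oy]
E
cat > fit.py <<'E'
from h import *
def fit(obs,p0):
    f=lambda p:np.concatenate([(proj(n,W(p,L))-q).ravel() for n,L,q in obs])
    r=least_squares(f,p0,loss='soft_l1');print('pose',r.x);print(f(r.x).reshape(-1,2).round(2).tolist());return r.x
ys=[-.081,-.027,.027,.081];L=np.array([[-.024,y,.0866] for y in ys])
s=un([(339,301),(307,351),(272,405),(235,463)],3.75,165,155);t=un([(126,143),(223,131),(318,118),(414,105)],5,300,180)
p=fit([('scene',L,s),('top',L,t)],[.55,-.15,3.1]);fit([('scene',L,s)],p);fit([('top',L,t)],p)
Lb=np.array([[-.032,-.095,.01],[-.032,.095,.01],[.093,-.095,.01],[.093,.095,.01],[-.021,-.077,.024],[-.021,.077,.024]])
tj=un([(138,118),(521,150),(115,370),(490,402),(170,143),(484,172)],6,170,170)
Ls=np.array([[-.032,-.095,.01],[-.032,.095,.01],[.093,.095,.01]]);sj=un([(635,128),(525,250),(390,205)],3.75,165,155)
j=fit([('top',Lb,tj),('scene',Ls,sj)],[.55,.2,3.1]);fit([('top',Lb,tj)],j)
print('hand',W(j,[[-.040,0,.042]]),'hinge',W(j,[[.062,0,.062]]))
print('handle tip/root pred in top', proj('top',W(j,[[-.054,0,.040],[.0,0,.046]])), un([(325,78),(313,187)],6,170,170))
E
python3 fit.py; python3 -c "from h import *;st()"
```

```text
pose [ 0.5062 -0.188   3.275 ]
[[0.17, -0.6], [0.15, -0.52], [0.28, -0.47], [0.19, -0.33], [0.38, 0.07], [0.29, -0.06], [0.58, 0.02], [0.64, 0.1]]
pose [ 0.5066 -0.1896  3.2737]
[[0.04, -0.17], [-0.02, -0.07], [0.06, 0.01], [-0.08, 0.18]]
pose [ 0.5063 -0.1868  3.2767]
[[-0.09, 0.08], [-0.18, -0.07], [0.1, -0.03], [0.17, 0.02]]
pose [0.5426 0.1872 3.0619]
[[0.41, 0.3], [0.44, 0.2], [-0.26, 0.36], [1.79, 0.38], [-0.23, -0.37], [-0.17, -0.91], [0.22, 0.16], [-0.06, -0.84], [0.52, -1.91]]
pose [0.5427 0.188  3.0562]
[[0.26, 0.11], [0.25, 0.37], [-0.66, 0.14], [1.35, 0.53], [-0.41, -0.53], [-0.39, -0.77]]
hand [[0.5825 0.1841 0.042 ]] hinge [[0.4808 0.1922 0.062 ]]
handle tip/root pred in top [[224.1944 183.1838]
 [222.0564 201.3731]] [[223.75   182.5833]
 [221.75   200.75  ]]
t 1.6 q [-1.3121 -0.6504  2.3585 -0.002   1.4413 -0.0968] p [ 0.0868 -0.2335  0.2327] w 0.999 F [0.2534 0.3903 1.5324]
[[ 0.9374  0.3482 -0.0039]
 [ 0.3482 -0.9374  0.007 ]
 [-0.0012 -0.008  -1.    ]]
```

Request:
play_rows:
  series:
    - {"translation": [0.04,0,-0.012],"spin": 1}
    - {"translation": [0.04,0,-0.012],"spin": 1}
    - {"translation": [0.04,0,-0.012],"spin": 1}
    - {"translation": [0.04,0,-0.012],"spin": 1}
    - {"translation": [0.04,0,-0.012],"spin": 1}
  jaw: 0

```text
time: 2.1
tool_pos: [0.2772, -0.1961, 0.2888]
tcp_rot: [-3.124, 0.105, 0.008]
wrist_force: [-0.5, -0.6, 0.5]
width: 0.505
```

```bash
cat >> h.py <<'E'
RK=np.array([0.5063,-0.188,3.275]);JG=np.array([0.5426,0.1875,3.0610])
def to(target,s=None):  # tool-frame shift to bring TCP to target
    s=s or st();d=R.from_rotvec(s['tcp_rot']).inv().apply(np.array(target)-s['tool_pos']);print('shift',d);return d
E
python3 - <<'E'
from h import *
h=W(JG,[[-.040,0,.042]])[0];print(h)
to([h[0],h[1],.15])
E
```

```text
[0.5825 0.1843 0.042 ]
t 2.1 q [-0.6991 -0.4389  2.1469  0.0097  1.4473  0.9374] p [ 0.2772 -0.1961  0.2888] w 0.505 F [-0.5139 -0.6423  0.5369]
[[ 0.9978 -0.0669 -0.0043]
 [-0.0668 -0.9976  0.0162]
 [-0.0054 -0.0159 -0.9999]]
shift [ 0.28   -0.3977  0.1436]
```

Request:
play_rows:
  series:
    - {"translation": [0.028,-0.0398,0],"spin": 0}
    - {"translation": [0.028,-0.0398,0],"spin": 0}
    - {"translation": [0.028,-0.0398,0],"spin": 0}
    - {"translation": [0.028,-0.0398,0],"spin": 0}
    - {"translation": [0.028,-0.0398,0],"spin": 0}

```text
time: 2.6
tool_pos: [0.4292, -0.0048, 0.2909]
tcp_rot: [-3.122, 0.1, 0.006]
wrist_force: [0.7, -1.1, 0.5]
width: 0.499
```

Request:
play_rows:
  series:
    - {"translation": [0.028,-0.0398,0],"spin": 0}
    - {"translation": [0.028,-0.0398,0],"spin": 0}
    - {"translation": [0.028,-0.0398,0],"spin": 0}
    - {"translation": [0.028,-0.0398,0],"spin": 0}
    - {"translation": [0.028,-0.0398,0],"spin": 0}

```text
time: 3.1
tool_pos: [0.5817, 0.185, 0.2929]
tcp_rot: [-3.121, 0.1, 0.008]
wrist_force: [0.8, -0.5, -0.1]
width: 0.506
```

Request:
play_rows:
  series:
    - {"translation": [0,0,0.04],"spin": 0}
    - {"translation": [0,0,0.05],"spin": 0}
    - {"translation": [0,0,0.05],"spin": 0}
    - {"translation": [0,0,0.02],"spin": 0}

```text
time: 3.5
tool_pos: [0.5757, 0.1853, 0.1266]
tcp_rot: [-3.124, 0.1, 0.022]
wrist_force: [-1.0, -0.4, 0.1]
width: 0.499
```

```bash
python3 - <<'E'
from h import *
h=W(JG,[[-.040,0,.042]])[0]
to([h[0],h[1],.025])
E
```

```text
t 3.5 q [0.259  0.2229 1.8564 0.0223 1.0712 1.8833] p [0.5757 0.1853 0.1266] w 0.499 F [-1.0333 -0.4268  0.0989]
[[ 0.9978 -0.0643 -0.0136]
 [-0.0641 -0.9978  0.0166]
 [-0.0146 -0.0157 -0.9998]]
shift [0.0083 0.0022 0.1015]
```

Request:
play_rows:
  series:
    - {"translation": [0.0083,0.0022,0.03],"spin": 0}
    - {"translation": [0,0,0.03],"spin": 0}
    - {"translation": [0,0,0.03],"spin": 0}
    - {"translation": [0,0,0.011],"spin": 0}

```text
time: 3.9
tool_pos: [0.5844, 0.1844, 0.028]
tcp_rot: [-3.123, 0.101, 0.018]
wrist_force: [-0.5, 0.5, 0.1]
width: 0.497
```

Request:
play_rows:
  series:
    - {"translation": [0,0,0],"spin": 0}
    - {"translation": [0,0,0],"spin": 0}
    - {"translation": [0,0,0],"spin": 0}
    - {"translation": [0,0,0],"spin": 0}
  jaw: -1
  force: 30

```text
time: 4.3
tool_pos: [0.5867, 0.1824, 0.0325]
tcp_rot: [-3.125, 0.102, 0.01]
wrist_force: [0.2, -9.0, -5.0]
width: 0.134
```

```bash
python3 - <<'E'
from h import *
s=st();M=R.from_rotvec(s['tcp_rot'])
g=s['tool_pos']-M.apply([0,0,.019])
print('grasp pt',g)
prev=s['tool_pos']
for b in np.r_[.15:1.36:.15]:
    f=-.194+b
    G=W(JG,[[.062-.104*np.cos(f),0,.062+.104*np.sin(f)]])[0]
    T=G+M.apply([0,0,.019]);print(round(b,2),M.inv().apply(T-prev));prev=T
E
```

```text
t 4.3 q [0.2515 0.3431 1.9002 0.0209 0.9002 1.8744] p [0.5867 0.1824 0.0325] w 0.134 F [ 0.1791 -8.9637 -4.9596]
[[ 0.9979 -0.0651 -0.0058]
 [-0.065  -0.9978  0.0154]
 [-0.0068 -0.015  -0.9999]]
grasp pt [0.5869 0.1821 0.0515]
0.15 [-0.0027 -0.002  -0.0059]
0.3 [-0.0006 -0.0002 -0.0156]
0.45 [-0.0029 -0.0003 -0.0153]
0.6 [-0.0052 -0.0003 -0.0147]
0.75 [-0.0073 -0.0003 -0.0138]
0.9 [-0.0093 -0.0003 -0.0125]
1.05 [-0.011  -0.0003 -0.011 ]
1.2 [-0.0126 -0.0003 -0.0092]
1.35 [-0.0138 -0.0003 -0.0072]
```

Request:
play_rows:
  series:
    - {"translation": [-0.002,0,-0.012],"spin": 0}
    - {"translation": [-0.0006,0,-0.0156],"spin": 0}
    - {"translation": [-0.0029,0,-0.0153],"spin": 0}
    - {"translation": [-0.0052,0,-0.0147],"spin": 0}
    - {"translation": [-0.0073,0,-0.0138],"spin": 0}

```text
time: 4.8
tool_pos: [0.569, 0.1836, 0.1047]
tcp_rot: [-3.122, 0.102, 0.009]
wrist_force: [0.2, -3.5, -6.7]
width: 0.13
```

Request:
play_rows:
  series:
    - {"translation": [-0.0093,0,-0.0125],"spin": 0}
    - {"translation": [-0.011,0,-0.011],"spin": 0}
    - {"translation": [-0.0126,0,-0.0092],"spin": 0}
    - {"translation": [-0.0138,0,-0.0072],"spin": 0}
    - {"translation": [0,0,0],"spin": 0}

```text
time: 5.3
tool_pos: [0.521, 0.1876, 0.1452]
tcp_rot: [-3.12, 0.099, 0.009]
wrist_force: [-0.3, -1.2, 0.7]
width: 0.13
```

```bash
python3 - <<'E'
from h import *
s=st();M=R.from_rotvec(s['tcp_rot']);g=s['tool_pos']-M.apply([0,0,.019]);c=W(JG,[[.062,0,.062]])[0]
d=-(g-c)@np.array([np.cos(JG[2]),np.sin(JG[2]),0]);print('beta',np.arctan2(g[2]-.062,d)+.194,'r',np.hypot(d,g[2]-.062))
E
```

```text
t 5.3 q [0.2878 0.1057 1.9559 0.0233 1.0797 1.9112] p [0.521  0.1876 0.1452] w 0.13 F [-0.28   -1.2351  0.7453]
[[ 0.998  -0.0636 -0.0054]
 [-0.0635 -0.9978  0.0198]
 [-0.0067 -0.0194 -0.9998]]
beta 1.3863198249041486 r 0.10997413365450831
```

Request:
play_rows:
  series:
    - {"translation": [-0.0145,0,-0.005],"spin": 0}
    - {"translation": [-0.015,0,-0.003],"spin": 0}

```text
time: 5.5
tool_pos: [0.4938, 0.1899, 0.153]
tcp_rot: [-3.119, 0.101, 0.006]
wrist_force: [1.7, 4.5, -1.3]
width: 0.131
```

Request:
play_rows:
  series:
    - {"translation": [0,0,0],"spin": 0}
    - {"translation": [0,0,0],"spin": 0}
    - {"translation": [0,0,0],"spin": 0}
  jaw: 0.2

```text
time: 5.8
tool_pos: [0.4931, 0.1885, 0.1514]
tcp_rot: [-3.122, 0.101, 0.012]
wrist_force: [0.4, 0.2, -0.2]
width: 0.596
```

Request:
play_rows:
  series:
    - {"translation": [0,0,-0.04],"spin": 0}
    - {"translation": [0,0,-0.05],"spin": 0}
    - {"translation": [0,0,-0.03],"spin": 0}

```text
time: 6.1
tool_pos: [0.4953, 0.1864, 0.2749]
tcp_rot: [-3.121, 0.102, 0.006]
wrist_force: [-0.3, 0.1, 0.8]
width: 0.598
```

```bash
python3 - <<'E'
from h import *
c=bot.get_calibration('top');f=210/np.tan(np.radians(c['fov_y']/2));Rm=np.array(c['R'])
for u,v,z in [(409*.7,340*.7,.115),(467*.7,376*.7,.012),(551*.7,362*.7,.012),(430*.7,515*.7,0)]:
    C=-Rm.T@c['t'];d=Rm.T@np.array([(u-c['cx'])/f,(v-c['cy'])/f,1]);print(C+d*(z-C[2])/d[2])
to([.40*np.cos(.134),.40*np.sin(.134),.26])
im=bot.read_camera('scene');cv2.imwrite('pics/s1.png',cv2.resize(im[60:315,90:430],None,fx=2.3,fy=2.3,interpolation=cv2.INTER_CUBIC))
E
```

```text
[0.4357 0.0029 0.115 ]
[ 0.3669 -0.1154  0.012 ]
[ 0.3956 -0.2867  0.012 ]
[ 0.0904 -0.0403  0.    ]
t 6.1 q [ 0.2999 -0.0409  1.8607  0.0203  1.3195  1.9311] p [0.4953 0.1864 0.2749] w 0.598 F [-0.2833  0.1414  0.762 ]
[[ 0.9979 -0.0654 -0.0035]
 [-0.0653 -0.9977  0.0194]
 [-0.0048 -0.0192 -0.9998]]
shift [-0.0899  0.1394  0.0126]
```

View pics/s1.png

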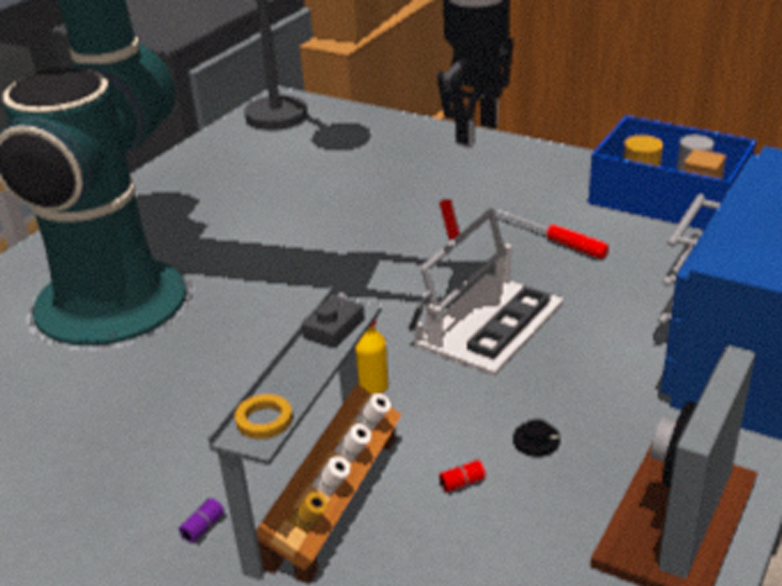

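Request:
play_rows:
  series:
    - {"translation": [-0.03,0.0275,0],"spin": -1}
    - {"translation": [-0.03,0.0275,0],"spin": -1}
    - {"translation": [-0.03,0.0275,0],"spin": -0.25}
    - {"translation": [-0.03,0.0275,0],"spin": 0}
    - {"translation": [-0.03,0.0275,0],"spin": 0}

```text
time: 6.65
tool_pos: [0.3525, 0.0385, 0.2692]
tcp_rot: [-3.116, -0.206, 0.01]
wrist_force: [1.0, -1.8, -0.1]
width: 0.603
```

```bash
cat >> h.py <<'E'
def tilt(s):
    z=R.from_rotvec(s['tcp_rot']).as_matrix()[:,2];e=np.array([-np.cos(.134),-np.sin(.134),0]);l=np.array([np.sin(.134),-np.cos(.134),0])
    print('tilt deg in/right',np.degrees([np.arctan2(z@e,-z[2]),np.arcsin(z@l)]),'r',np.hypot(*s['tool_pos'][:2]),'az',np.arctan2(s['tool_pos'][1],s['tool_pos'][0]))
E
python3 - <<'E'
from h import *
s=st();tilt(s);to([.31*np.cos(.134),.31*np.sin(.134),.06],s)
E
```

```text
t 6.65 q [ 0.0206 -0.4023  2.1591  0.0185  1.3919  1.4561] p [0.3525 0.0385 0.2692] w 0.603 F [ 1.0011 -1.762  -0.0528]
[[ 0.9913  0.1315 -0.0074]
 [ 0.1316 -0.9911  0.0181]
 [-0.005  -0.0189 -0.9998]]
tilt deg in/right [ 0.2819 -1.084 ] r 0.35464047758148526 az 0.1088572453826313
shift [-0.0435 -0.0049  0.2096]
```

```bash
python3 - <<'E'
from h import *
s=bot.read_state();c,n=np.cos(.134),np.sin(.134)
to([.32*c-.025*n,.32*n+.025*c,.06],s)
E
```

```text
shift [-0.0336 -0.0299  0.21  ]
```

Request:
play_rows:
  series:
    - {"translation": [-0.0168,-0.015,0.042],"spin": 0}
    - {"translation": [-0.0168,-0.015,0.042],"spin": 0}
    - {"translation": [0,0,0.042],"spin": 0}
    - {"translation": [0,0,0.042],"spin": 0}
    - {"translation": [0,0,0.042],"spin": 0}

```text
time: 7.15
tool_pos: [0.315, 0.0687, 0.0591]
tcp_rot: [-3.116, -0.204, 0.006]
wrist_force: [1.3, 0.9, -0.2]
width: 0.598
```

```bash
python3 -c "
from h import *
tilt(st())"
```

```text
t 7.15 q [ 0.1167 -0.2583  2.4708  0.0238  0.9322  1.5422] p [0.315  0.0687 0.0591] w 0.598 F [ 1.2563  0.8673 -0.1653]
[[ 0.9914  0.1306 -0.0052]
 [ 0.1307 -0.9912  0.0186]
 [-0.0027 -0.0191 -0.9998]]
tilt deg in/right [ 0.1521 -1.0963] r 0.3224468081183048 az 0.21465230468848595
```

Request:
play_rows:
  series:
    - {"translation": [-0.02,0,0],"spin": 0}
    - {"translation": [-0.02,0,0],"spin": 0}
    - {"translation": [-0.02,0,0],"spin": 0}
    - {"translation": [0,0,0],"spin": 0}

```text
time: 7.55
tool_pos: [0.2572, 0.0611, 0.0622]
tcp_rot: [-3.116, -0.204, 0.007]
wrist_force: [0.1, 0.5, 0.2]
width: 0.599
```

```bash
python3 -c "
from h import *
tilt(st())"
```

```text
t 7.55 q [ 0.1137 -0.4248  2.5693  0.0225  1.0009  1.5414] p [0.2572 0.0611 0.0622] w 0.599 F [0.1316 0.4677 0.1632]
[[ 0.9914  0.1305 -0.0058]
 [ 0.1306 -0.9913  0.0184]
 [-0.0034 -0.019  -0.9998]]
tilt deg in/right [ 0.1909 -1.0909] r 0.26436891880074964 az 0.2331402259496288
```

Request:
play_rows:
  series:
    - {"translation": [-0.02,0,0],"spin": 0}
    - {"translation": [-0.02,0,0],"spin": 0}
    - {"translation": [0,0,0],"spin": 0}

```text
time: 7.85
tool_pos: [0.2397, 0.0609, 0.0773]
tcp_rot: [-3.119, -0.205, 0.04]
wrist_force: [1.0, -0.0, 0.2]
width: 0.595
```

```bash
python3 -c "
from h import *
tilt(st())"
```

```text
t 7.85 q [ 0.124  -0.4834  2.5695  0.019   1.0804  1.5542] p [0.2397 0.0609 0.0773] w 0.595 F [ 1.0267 -0.004   0.2363]
[[ 0.991   0.1308 -0.0267]
 [ 0.1312 -0.9913  0.0136]
 [-0.0247 -0.017  -0.9996]]
tilt deg in/right [ 1.4143 -0.9761] r 0.2472982209281542 az 0.24861460770284907
```

Request:
play_rows:
  series:
    - {"translation": [-0.03,0,0.04],"spin": 0}
    - {"translation": [-0.03,0,0.04],"spin": 0}
    - {"translation": [-0.03,0,0.04],"spin": 0}

```text
time: 8.15
tool_pos: [0.2418, 0.0753, 0.0087]
tcp_rot: [3.128, 0.207, -0.176]
wrist_force: [0.7, -0.1, 0.1]
width: 0.599
```

```bash
python3 -c "
from h import *
tilt(st())"
```

```text
t 8.15 q [ 0.1877 -0.2236  2.5686  0.0143  0.9082  1.617 ] p [0.2418 0.0753 0.0087] w 0.599 F [ 0.7012 -0.0802  0.0602]
[[ 0.985   0.1314 -0.1114]
 [ 0.1311 -0.9913 -0.0097]
 [-0.1117 -0.0051 -0.9937]]
tilt deg in/right [ 6.4157 -0.3036] r 0.25325539491370935 az 0.30178451123061417
```

Request:
play_rows:
  series:
    - {"translation": [-0.045,0.006,-0.01],"spin": 0}
    - {"translation": [-0.045,0.006,-0.005],"spin": 0}
    - {"translation": [-0.045,0.006,0],"spin": 0}

```text
time: 8.45
tool_pos: [0.1822, 0.0595, 0.0855]
tcp_rot: [3.105, 0.207, -0.282]
wrist_force: [0.7, -0.1, 0.2]
width: 0.602
```

```bash
python3 -c "
from h import *
tilt(st())"
```

```text
t 8.45 q [ 0.179  -0.4926  2.5689  0.0036  1.2467  1.6151] p [0.1822 0.0595 0.0855] w 0.602 F [ 0.6982 -0.0652  0.1597]
[[ 0.9749  0.1333 -0.1781]
 [ 0.1302 -0.9911 -0.0287]
 [-0.1803  0.0048 -0.9836]]
tilt deg in/right [10.3893  0.269 ] r 0.1916505371866602 az 0.3156093100012597
```

Request:
play_rows:
  series:
    - {"translation": [-0.02,0.004,0.045],"spin": 0}
    - {"translation": [-0.02,0.004,0.045],"spin": 0}
    - {"translation": [-0.025,0.004,0.035],"spin": 0}

```text
time: 8.75
tool_pos: [0.1932, 0.0623, 0.0231]
tcp_rot: [3.077, 0.206, -0.385]
wrist_force: [0.3, 0.3, -0.3]
width: 0.599
```

```bash
python3 -c "
from h import *
tilt(st())"
```

```text
t 8.75 q [ 0.1923 -0.2443  2.5693 -0.0023  1.0674  1.6306] p [0.1932 0.0623 0.0231] w 0.599 F [ 0.2518  0.3235 -0.275 ]
[[ 0.9605  0.1355 -0.2432]
 [ 0.1272 -0.9906 -0.0494]
 [-0.2477  0.0165 -0.9687]]
tilt deg in/right [14.3411  0.9424] r 0.20302529668354613 az 0.31187213284090226
```

Request:
play_rows:
  series:
    - {"translation": [-0.045,0.012,-0.005],"spin": 0}
    - {"translation": [-0.045,0.012,0.005],"spin": 0}

```text
time: 8.95
tool_pos: [0.158, 0.039, 0.0759]
tcp_rot: [3.058, 0.207, -0.463]
wrist_force: [1.4, 0.6, -0.1]
width: 0.597
```

Request:
play_rows:
  series:
    - {"translation": [-0.02,0.006,0.045],"spin": 0}
    - {"translation": [-0.02,0.006,0.045],"spin": 0}

```text
time: 9.15
tool_pos: [0.1705, 0.0315, 0.036]
tcp_rot: [3.045, 0.204, -0.513]
wrist_force: [0.6, 0.4, -0.7]
width: 0.604
```

```bash
python3 -c "
from h import *
tilt(st())"
```

```text
t 9.15 q [ 0.1066 -0.2569  2.5676 -0.0366  1.1659  1.5637] p [0.1705 0.0315 0.036 ] w 0.604 F [ 0.6286  0.3845 -0.7272]
[[ 0.9364  0.1375 -0.323 ]
 [ 0.1218 -0.9902 -0.0684]
 [-0.3292  0.0247 -0.9439]]
tilt deg in/right [19.2267  1.4123] r 0.1734239776483479 az 0.18277882535909634
```

Request:
play_rows:
  series:
    - {"translation": [-0.036,-0.004,0.034],"spin": 0}
    - {"translation": [-0.034,-0.004,0.036],"spin": 0}

```text
time: 9.35
tool_pos: [0.153, 0.0439, 0.0194]
tcp_rot: [3.016, 0.201, -0.614]
wrist_force: [0.0, 0.4, -0.3]
width: 0.599
```

```bash
python3 -c "
from h import *
tilt(st())"
```

```text
t 9.35 q [ 0.1631 -0.1729  2.5694 -0.0202  1.1494  1.6129] p [0.153  0.0439 0.0194] w 0.599 F [ 0.022   0.3966 -0.336 ]
[[ 0.9124  0.1388 -0.3851]
 [ 0.1159 -0.9899 -0.0821]
 [-0.3925  0.0302 -0.9192]]
tilt deg in/right [23.125   1.7128] r 0.1591420239508749 az 0.2795596638915109
```

Request:
play_rows:
  series:
    - {"translation": [-0.045,0.006,0.015],"spin": 0}
    - {"translation": [-0.034,0.002,0.036],"spin": 0}

```text
time: 9.55
tool_pos: [0.1357, 0.0411, 0.0315]
tcp_rot: [2.989, 0.202, -0.689]
wrist_force: [0.2, 0.5, -0.2]
width: 0.606
```

```bash
python3 -c "
from h import *
tilt(st())"
```

```text
t 9.55 q [ 0.17   -0.1869  2.5685 -0.0224  1.2165  1.6182] p [0.1357 0.0411 0.0315] w 0.606 F [ 0.1549  0.5305 -0.1619]
[[ 0.8911  0.1431 -0.4307]
 [ 0.1127 -0.989  -0.0953]
 [-0.4396  0.0363 -0.8974]]
tilt deg in/right [26.097   2.1136] r 0.14180351987597872 az 0.2943255309851509
```

```bash
cat >> h.py <<'E'
def rk(u,v,y,up=0): return W(RK,[[-.5*u-.866*v,y,.045+.866*u-.5*v+up]])[0]
def tcp(G,s): return G+R.from_rotvec(s['tcp_rot']).apply([0,0,.019])
E
python3 - <<'E'
from h import *
for n,y,px in [('scene',-.117,un([(372,318)],3.75,165,155)[0]),('scene',.117,un([(213,565)],3.75,165,155)[0]),('top',-.117,un([(55,150)],5,300,180)[0]),('top',.117,un([(458,97)],5,300,180)[0])]:
    for v in (.018,.022,.026,.030): print(n,y,v,proj(n,rk(.014,v,y))[0]-px)
s=bot.read_state();tilt(s);zt=R.from_rotvec(s['tcp_rot']).as_matrix()[:,2]
for y in(-.081,-.027,.027):
    G=rk(.040,.0005,y);T=tcp(G,s);print(y,'G',G,'T',T,'pre100',T-.1*zt)
y=-.081;P=tcp(rk(.04,.0005,y),s)-.1*zt
to([.25,.06,.32],s);print(R.from_rotvec(s['tcp_rot']).inv().apply(P-np.array([.25,.06,.32])))
E
```

```text
scene -0.117 0.018 [-2.9748 -2.5005]
scene -0.117 0.022 [-1.7414 -1.659 ]
scene -0.117 0.026 [-0.5084 -0.8177]
scene -0.117 0.03 [0.7243 0.0234]
scene 0.117 0.018 [ 0.2202 -4.8798]
scene 0.117 0.022 [ 1.6749 -3.9016]
scene 0.117 0.026 [ 3.129  -2.9238]
scene 0.117 0.03 [ 4.5827 -1.9462]
top -0.117 0.018 [0.8851 2.1804]
top -0.117 0.022 [0.6763 1.0542]
top -0.117 0.026 [ 0.4683 -0.0677]
top -0.117 0.03 [ 0.2611 -1.1853]
top 0.117 0.018 [1.2677 2.184 ]
top 0.117 0.022 [0.9031 1.081 ]
top 0.117 0.026 [ 0.54   -0.0177]
top 0.117 0.03 [ 0.1782 -1.1122]
tilt deg in/right [26.097   2.1136] r 0.14180351987597872 az 0.2943255309851509
-0.081 G [ 0.5158 -0.105   0.0794] T [ 0.5076 -0.1068  0.0623] pre100 [ 0.5507 -0.0973  0.1521]
-0.027 G [ 0.523  -0.1585  0.0794] T [ 0.5148 -0.1603  0.0623] pre100 [ 0.5578 -0.1508  0.1521]
0.027 G [ 0.5301 -0.212   0.0794] T [ 0.522  -0.2139  0.0623] pre100 [ 0.565  -0.2043  0.1521]
shift [-0.0229  0.0082 -0.3099]
[0.324  0.1925 0.0362]
```

Request:
play_rows:
  series:
    - {"translation": [-0.003,0.001,-0.0445],"spin": 0}
    - {"translation": [-0.003,0.001,-0.0445],"spin": 0}
    - {"translation": [-0.003,0.001,-0.0445],"spin": 0}
    - {"translation": [-0.003,0.001,-0.0445],"spin": 0}
    - {"translation": [-0.003,0.001,-0.0445],"spin": 0}
  jaw: -0.05

```text
time: 10.05
tool_pos: [0.2193, 0.0558, 0.2385]
tcp_rot: [2.989, 0.202, -0.689]
wrist_force: [1.0, 0.2, -0.1]
width: 0.476
```

Request:
play_rows:
  series:
    - {"translation": [-0.003,0.001,-0.0445],"spin": 0}
    - {"translation": [-0.003,0.001,-0.0445],"spin": 0}

```text
time: 10.25
tool_pos: [0.2529, 0.0616, 0.3209]
tcp_rot: [2.989, 0.202, -0.689]
wrist_force: [1.0, -0.6, 0.0]
width: 0.475
```

Request:
play_rows:
  series:
    - {"translation": [0.0405,0.0241,-0.0105],"spin": 0}
    - {"translation": [0.0405,0.0241,-0.0105],"spin": 0}
    - {"translation": [0.0405,0.0241,-0.0105],"spin": 0}
    - {"translation": [0.0405,0.0241,-0.0105],"spin": 0}

```text
time: 10.65
tool_pos: [0.4303, -0.0126, 0.2882]
tcp_rot: [2.989, 0.203, -0.69]
wrist_force: [0.1, 0.8, 0.7]
width: 0.475
```

Request:
play_rows:
  series:
    - {"translation": [0.0405,0.0241,-0.0105],"spin": 0}
    - {"translation": [0.0405,0.0241,-0.0105],"spin": 0}
    - {"translation": [0.0405,0.0241,-0.0105],"spin": 0}
    - {"translation": [0.0405,0.0241,-0.0105],"spin": 0}

```text
time: 11.05
tool_pos: [0.6063, -0.0859, 0.257]
tcp_rot: [2.989, 0.203, -0.691]
wrist_force: [0.8, 0.0, 0.2]
width: 0.475
```

```bash
python3 - <<'E'
from h import *
s=st();tilt(s);to(tcp(rk(.04,.0005,-.081),s),s)
E
```

```text
t 11.05 q [-0.1026  0.4265  1.4084 -0.1413  1.7433  1.3395] p [ 0.6063 -0.0859  0.257 ] w 0.475 F [0.7776 0.0217 0.1505]
[[ 0.8903  0.1431 -0.4323]
 [ 0.1128 -0.9891 -0.095 ]
 [-0.4411  0.0358 -0.8967]]
tilt deg in/right [26.1916  2.0859] r 0.6123357795336815 az -0.140779353756813
shift [-0.0044 -0.0004  0.2192]
```

Request:
play_rows:
  series:
    - {"translation": [-0.0044,-0.0004,0.045],"spin": 0}
    - {"translation": [0,0,0.045],"spin": 0}
    - {"translation": [0,0,0.045],"spin": 0}
    - {"translation": [0,0,0.03],"spin": 0}
    - {"translation": [0,0,0.015],"spin": 0}

```text
time: 11.55
tool_pos: [0.5191, -0.1021, 0.0955]
tcp_rot: [2.988, 0.202, -0.7]
wrist_force: [0.3, -0.2, -0.3]
width: 0.475
```

```bash
python3 - <<'E'
from h import *
s=st();to(tcp(rk(.04,.0005,-.081),s),s)
E
```

```text
t 11.55 q [-0.1399  0.4096  1.7487 -0.1564  1.4243  1.3532] p [ 0.5191 -0.1021  0.0955] w 0.475 F [ 0.2764 -0.2481 -0.2945]
[[ 0.8878  0.1428 -0.4376]
 [ 0.1128 -0.9892 -0.094 ]
 [-0.4463  0.0341 -0.8943]]
shift [0.0039 0.0019 0.0351]
```

Request:
play_rows:
  series:
    - {"translation": [0.0039,0.0019,0.018],"spin": 0}
    - {"translation": [0,0,0.017],"spin": 0}
    - {"translation": [0,0,0],"spin": 0}

```text
time: 11.85
tool_pos: [0.5094, -0.1068, 0.065]
tcp_rot: [2.988, 0.202, -0.696]
wrist_force: [-0.3, 0.2, 0.1]
width: 0.473
```

```bash
python3 - <<'E'
from h import *
s=st();to(tcp(rk(.04,.0005,-.081),s),s)
im=bot.read_camera('scene');cv2.imwrite('pics/s2.png',cv2.resize(im[140:310,150:350],None,fx=3.5,fy=3.5,interpolation=cv2.INTER_CUBIC))
E
```

```text
t 11.85 q [-0.1489  0.4279  1.7873 -0.1621  1.364   1.3554] p [ 0.5094 -0.1068  0.065 ] w 0.473 F [-0.2872  0.1584  0.0974]
[[ 0.8891  0.1428 -0.4349]
 [ 0.1127 -0.9891 -0.0945]
 [-0.4436  0.035  -0.8955]]
shift [-0.0005 -0.0004  0.0032]
```

View pics/s2.png

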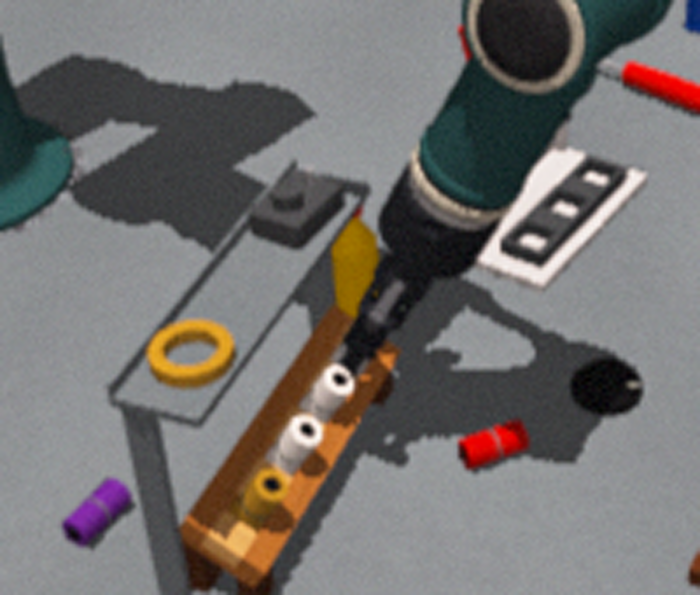

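Request:
play_rows:
  series:
    - {"translation": [-0.0005,0,0.003],"spin": 0}
    - {"translation": [0,0,0],"spin": 0}
    - {"translation": [0,0,0],"spin": 0}
    - {"translation": [0,0,0],"spin": 0}
  jaw: -1
  force: 25

```text
time: 12.3
tool_pos: [0.5102, -0.1072, 0.0656]
tcp_rot: [2.989, 0.202, -0.687]
wrist_force: [1.0, -0.2, 1.8]
width: 0.272
```

```bash
cat >> h.py <<'E'
def path(s,y,pts):  # pts: rack x,z of grasp point (mm); prints tool shifts between them, first from current
    M=R.from_rotvec(s['tcp_rot']);p=s['tool_pos']
    for x,z in pts:
        T=W(RK,[[x/1e3,y,z/1e3]])[0]+M.apply([0,0,.019]);print((x,z),M.inv().apply(T-p));p=T
def gr(s):  # grasp point in rack and jig frames
    g=s['tool_pos']-R.from_rotvec(s['tcp_rot']).apply([0,0,.019])
    for P in(RK,JG):
        d=g[:2]-P[:2];c,n=np.cos(P[2]),np.sin(P[2]);print(np.array([c*d[0]+n*d[1],-n*d[0]+c*d[1],g[2]])*1e3)
E
python3 - <<'E'
from h import *
s=st();gr(s);path(s,-.081,[(-30,97),(-64,97),(-64,68),(-59,68),(-41.5,68)])
E
```

```text
t 12.3 q [-0.1492  0.4245  1.7891 -0.1628  1.3595  1.3557] p [ 0.5102 -0.1072  0.0656] w 0.272 F [ 0.9851 -0.1662  1.7748]
[[ 0.8917  0.1431 -0.4295]
 [ 0.1126 -0.989  -0.0957]
 [-0.4385  0.037  -0.898 ]]
[-22.9774 -80.2381  82.6844]
[  0.5393 293.9161  82.6844]
(-30, 97) [ 0.     -0.0002 -0.016 ]
(-64, 97) [ 0.0306  0.0003 -0.0149]
(-64, 68) [ 0.0127 -0.0011  0.026 ]
(-59, 68) [-0.0045 -0.0001  0.0022]
(-41.5, 68) [-0.0157 -0.0002  0.0077]
```

Request:
play_rows:
  series:
    - {"translation": [0,0,-0.011],"spin": 0}
    - {"translation": [0,0,-0.011],"spin": 0}
    - {"translation": [0.0153,0.0001,-0.0075],"spin": 0}
    - {"translation": [0.0153,0.0001,-0.0075],"spin": 0}

```text
time: 12.7
tool_pos: [0.5536, -0.1003, 0.086]
tcp_rot: [2.989, 0.202, -0.687]
wrist_force: [0.9, -0.1, 0.5]
width: 0.27
```

Request:
play_rows:
  series:
    - {"translation": [0.0127,-0.0011,0.026],"spin": 0}
    - {"translation": [0,0,0],"spin": 0}

```text
time: 12.9
tool_pos: [0.5513, -0.0998, 0.0535]
tcp_rot: [2.988, 0.203, -0.695]
wrist_force: [0.3, 2.1, -2.7]
width: 0.273
```

```bash
python3 - <<'E'
from h import *
s=st();gr(s);path(s,-.081,[(-64,70),(-41,70)])
im=bot.read_camera('scene');cv2.imwrite('pics/s3.png',cv2.resize(im[160:300,180:340],None,fx=4,fy=4,interpolation=cv2.INTER_CUBIC))
E
```

```text
t 12.9 q [-0.1302  0.5066  1.6941 -0.1536  1.3805  1.3677] p [ 0.5513 -0.0998  0.0535] w 0.273 F [ 0.3029  2.1063 -2.6851]
[[ 0.8891  0.1433 -0.4347]
 [ 0.1131 -0.9891 -0.0946]
 [-0.4435  0.0349 -0.8956]]
[-64.7143 -82.1546  70.4681]
[-39.8385 283.1796  70.4681]
(-64, 70) [-0.0004  0.0011  0.0008]
(-41, 70) [-0.0206 -0.0002  0.0102]
```

Request:
play_rows:
  series:
    - {"translation": [-0.0053,0,0.0026],"spin": 0}
    - {"translation": [-0.0053,0,0.0026],"spin": 0}
    - {"translation": [-0.0053,0,0.0026],"spin": 0}
    - {"translation": [-0.0053,0,0.0026],"spin": 0}
    - {"translation": [0,0,0],"spin": 0}

```text
time: 13.45
tool_pos: [0.5326, -0.1041, 0.0584]
tcp_rot: [2.99, 0.202, -0.675]
wrist_force: [6.8, -0.2, 0.7]
width: 0.271
```

```bash
python3 - <<'E'
from h import *
s=st();gr(s)
im=bot.read_camera('scene');im2=cv2.imread('pics/s3.png')
a=cv2.resize(im[160:300,180:340],None,fx=4,fy=4,interpolation=cv2.INTER_CUBIC)
cv2.imwrite('pics/s4.png',np.hstack([im2[40:520,160:560],a[40:520,160:560]]))
E
```

```text
t 13.45 q [-0.14    0.463   1.7454 -0.1585  1.3585  1.363 ] p [ 0.5326 -0.1041  0.0584] w 0.271 F [ 6.7541 -0.1599  0.6745]
[[ 0.8948  0.143  -0.4229]
 [ 0.1126 -0.989  -0.0962]
 [-0.432   0.0385 -0.9011]]
[-45.4033 -80.4365  75.5379]
[-21.3329 288.9596  75.5379]
```

View pics/s4.png

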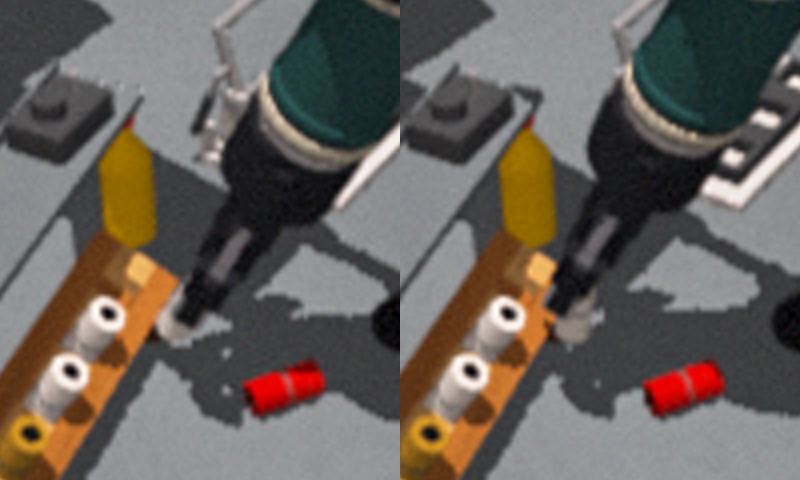

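Request:
play_rows:
  series:
    - {"translation": [-0.002,0,0.0025],"spin": 0}
    - {"translation": [-0.002,0,0.0025],"spin": 0}
    - {"translation": [0,0,0],"spin": 0}

```text
time: 13.8
tool_pos: [0.5281, -0.1052, 0.0559]
tcp_rot: [2.99, 0.202, -0.672]
wrist_force: [8.5, 0.4, 0.4]
width: 0.274
```

```bash
python3 - <<'E'
from h import *
s=st();gr(s)
E
```

```text
t 13.8 q [-0.1424  0.4576  1.7584 -0.1601  1.3485  1.3624] p [ 0.5281 -0.1052  0.0559] w 0.274 F [8.5428 0.4256 0.4388]
[[ 0.8957  0.1432 -0.4209]
 [ 0.1127 -0.9889 -0.0968]
 [-0.4301  0.0392 -0.9019]]
[-40.7522 -79.9412  73.0207]
[-16.8931 290.4313  73.0207]
```

```bash
cat >> h.py <<'E'
def jp(s,pts): # jig x,y,z mm of grasp point
    M=R.from_rotvec(s['tcp_rot']);p=s['tool_pos']
    for q in pts:
        T=W(JG,[np.array(q)/1e3])[0]+M.apply([0,0,.019]);d=M.inv().apply(T-p);print(q,d,round(np.linalg.norm(d)/.048,1));p=T
E
python3 - <<'E'
from h import *
s=bot.read_state()
path(s,-.081,[(-58,73),(-58,140)]);
M=R.from_rotvec(s['tcp_rot']);s['tool_pos']=W(RK,[[-.058,-.081,.140]])[0]+M.apply([0,0,.019])
jp(s,[(0,-56,140),(0,-56,90)])
E
```

```text
(-58, 73) [ 0.0156 -0.0009 -0.0074]
(-58, 140) [-0.0288  0.0026 -0.0604]
(0, -56, 140) [ 0.0334 -0.3404 -0.0307] 7.2
(0, -56, 90) [ 0.0215 -0.002   0.0451] 1.0
```

Request:
play_rows:
  series:
    - {"translation": [0.0156,0,-0.0074],"spin": 0}
    - {"translation": [-0.0144,0.0013,-0.0302],"spin": 0}
    - {"translation": [-0.0144,0.0013,-0.0302],"spin": 0}

```text
time: 14.1
tool_pos: [0.5398, -0.1022, 0.1207]
tcp_rot: [2.988, 0.203, -0.695]
wrist_force: [0.0, 0.3, 0.2]
width: 0.268
```

Request:
play_rows:
  series:
    - {"translation": [0.0042,-0.0425,-0.0038],"spin": 0}
    - {"translation": [0.0042,-0.0425,-0.0038],"spin": 0}
    - {"translation": [0.0042,-0.0425,-0.0038],"spin": 0}
    - {"translation": [0.0042,-0.0425,-0.0038],"spin": 0}

```text
time: 14.5
tool_pos: [0.5379, 0.0704, 0.1216]
tcp_rot: [2.989, 0.201, -0.689]
wrist_force: [-0.2, -0.0, -0.9]
width: 0.268
```

Request:
play_rows:
  series:
    - {"translation": [0.0042,-0.0425,-0.0038],"spin": 0}
    - {"translation": [0.0042,-0.0425,-0.0038],"spin": 0}
    - {"translation": [0.0042,-0.0425,-0.0038],"spin": 0}
    - {"translation": [0.0042,-0.0425,-0.0038],"spin": 0}

```text
time: 14.9
tool_pos: [0.5351, 0.242, 0.1216]
tcp_rot: [2.988, 0.203, -0.689]
wrist_force: [0.1, 0.4, -0.9]
width: 0.27
```

Request:
play_rows:
  series:
    - {"translation": [0.0215,-0.002,0.045],"spin": 0}
    - {"translation": [0,0,0],"spin": 0}

```text
time: 15.1
tool_pos: [0.5307, 0.2405, 0.0661]
tcp_rot: [2.982, 0.206, -0.702]
wrist_force: [-1.3, -0.7, -2.1]
width: 0.271
```

```bash
python3 - <<'E'
from h import *
s=st();gr(s);jp(s,[(0,-56,90),(0,-56,56)])
a=bot.read_camera('scene')[150:230,260:360];b=bot.read_camera('top')[165:245,170:270]
cv2.imwrite('pics/s5.png',np.hstack([cv2.resize(x,None,fx=4,fy=5,interpolation=cv2.INTER_CUBIC) if 0 else cv2.resize(x,None,fx=4,fy=4,interpolation=cv2.INTER_CUBIC) for x in(a,b)]))
for n,o in(('scene',(260,150)),('top',(170,165))):
    print(n,[( (proj(n,W(JG,[[0,-.056,z]]))[0]-o)*4).round(0).tolist() for z in(.024,.046,.094)])
E
```

```text
t 15.1 q [0.3491 0.5432 1.6118 0.0567 1.4503 1.762 ] p [0.5307 0.2405 0.0661] w 0.271 F [-1.3214 -0.6769 -2.0619]
[[ 0.8867  0.1463 -0.4387]
 [ 0.1137 -0.9885 -0.0998]
 [-0.4482  0.0386 -0.8931]]
[ -89.7192 -422.2306   83.0993]
[  7.949  -54.4493  83.0993]
(0, -56, 90) [ 0.0041  0.0005 -0.0098] 0.2
(0, -56, 56) [ 0.0152 -0.0013  0.0304] 0.7
scene [[239.0, 153.0], [240.0, 130.0], [242.0, 78.0]]
top [[136.0, 143.0], [130.0, 139.0], [117.0, 130.0]]
```

View pics/s5.png

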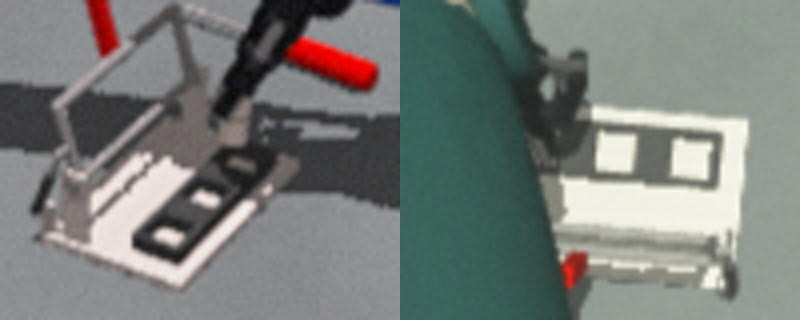

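Request:
play_rows:
  series:
    - {"translation": [0.0041,0.0005,-0.0098],"spin": 0}
    - {"translation": [0,0,0],"spin": 0}
    - {"translation": [0,0,0],"spin": 0}

```text
time: 15.5
tool_pos: [0.5449, 0.2415, 0.0791]
tcp_rot: [2.991, 0.201, -0.685]
wrist_force: [0.4, 1.1, 0.3]
width: 0.268
```

```bash
python3 - <<'E'
from h import *
s=st();gr(s);jp(s,[(0,-56,75),(0,-56,56)])
a=bot.read_camera('scene')[150:230,260:360]
b=cv2.cvtColor(a,cv2.COLOR_BGR2HSV);m=((b[...,2]>110)&(b[...,1]<60)).astype(np.uint8)
print('\n'.join(''.join('#' if v else '.' for v in r[48:75]) for r in m[20:46]))
E
```

```text
t 15.5 q [0.3428 0.5428 1.5809 0.0563 1.4686 1.7611] p [0.5449 0.2415 0.0791] w 0.268 F [0.3543 1.1176 0.3107]
[[ 0.8925  0.1415 -0.4283]
 [ 0.112  -0.9893 -0.0934]
 [-0.4369  0.0354 -0.8988]]
[-103.6932 -421.2711   96.2222]
[ -5.91   -56.4794  96.2222]
(0, -56, 75) [ 0.004  -0.0016  0.0216] 0.5
(0, -56, 56) [ 0.0083 -0.0007  0.0171] 0.4
....######...........######
...#######..........#######
.#.######........##########
#.######.........##########
########........###########
#.#............############
..#............####......##
###.............#..........
###.........######.........
##.........########........
#.#........#######..##..##.
###........#######.####....
.##........#######.##......
#####........####..#.......
#.#.#.#....................
###..##....................
##...#.....................
#.##.......................
...........................
..#........................
#.........#...........##...
#......................##..
#.....................##...
.....................#.....
....................##.....
.................###.......
```

Request:
play_rows:
  series:
    - {"translation": [0.004,-0.0016,0.0216],"spin": 0}
    - {"translation": [0,0,0],"spin": 0}
    - {"translation": [0,0,0],"spin": 0}
    - {"translation": [0,0,0],"spin": 0}

```text
time: 15.95
tool_pos: [0.5373, 0.2417, 0.0563]
tcp_rot: [2.989, 0.202, -0.689]
wrist_force: [-0.1, -0.6, -0.1]
width: 0.269
```

```bash
python3 - <<'E'
from h import *
s=st();gr(s);jp(s,[(0,-56,75),(0,-56,56)])
a=bot.read_camera('scene')[150:230,260:360]
t=bot.read_camera('top')[165:245,170:270]
u=cv2.resize(a[10:60,35:90],None,fx=9,fy=9,interpolation=cv2.INTER_CUBIC)
for z in np.arange(31,80,4):
    for dx in(-12,12):
        for y in (-56,):
            pass
# overlay expected upright cylinder outline (axis at G jig xy)
def cyl(x,y,zb):
    th=np.linspace(0,2*np.pi,40);r=[]
    for z in(zb,zb+48):
        r.append(proj('scene',W(JG,np.c_[x+12*np.cos(th),y+12*np.sin(th),0*th+z]/1e3)))
    return r
for c in cyl(0,-56,31): cv2.polylines(u,[(((c-[295,160])+.5)*9).astype(np.int32)],True,(0,0,255),1)
cv2.imwrite('pics/s6.png',u)
E
```

```text
t 15.95 q [0.3467 0.5581 1.6063 0.0577 1.4313 1.7613] p [0.5373 0.2417 0.0563] w 0.269 F [-0.094  -0.6292 -0.0966]
[[ 0.8909  0.1428 -0.4311]
 [ 0.1126 -0.9891 -0.0951]
 [-0.44    0.0362 -0.8973]]
[ -96.2656 -422.4979   73.306 ]
[  1.6087 -56.1008  73.306 ]
(0, -56, 75) [ 0.0007  0.0005 -0.0022] 0.0
(0, -56, 56) [ 0.0084 -0.0007  0.017 ] 0.4
```

View pics/s6.png

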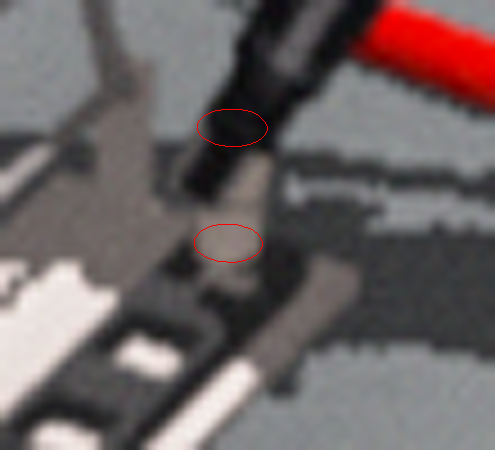

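Request:
play_rows:
  series:
    - {"translation": [0.0046,0,0.0074],"spin": 0}
    - {"translation": [0.0046,0,0.0074],"spin": 0}
    - {"translation": [0,0,0],"spin": 0}
    - {"translation": [0,0,0],"spin": 0}

```text
time: 16.45
tool_pos: [0.5384, 0.2412, 0.0375]
tcp_rot: [2.988, 0.202, -0.692]
wrist_force: [-0.0, 1.0, 0.5]
width: 0.269
```

```bash
python3 - <<'E'
from h import *
s=st();gr(s)
E
```

```text
t 16.45 q [0.3456 0.5815 1.6099 0.0573 1.4061 1.7587] p [0.5384 0.2412 0.0375] w 0.269 F [-0.0251  1.0217  0.5381]
[[ 0.8902  0.143  -0.4326]
 [ 0.1124 -0.989  -0.0957]
 [-0.4415  0.0365 -0.8965]]
[ -97.2646 -421.8166   54.5263]
[  0.4878 -55.6472  54.5263]
```

Request:
play_rows:
  series:
    - {"translation": [0,0,0],"spin": 0}
    - {"translation": [0,0,0],"spin": 0}
    - {"translation": [0,0,0],"spin": 0}
  jaw: -0.2

```text
time: 16.75
tool_pos: [0.5385, 0.2413, 0.0381]
tcp_rot: [2.988, 0.202, -0.691]
wrist_force: [0.1, -0.7, -0.3]
width: 0.399
```

Request:
play_rows:
  series:
    - {"translation": [0,0,-0.02],"spin": 0}
    - {"translation": [0,0,-0.04],"spin": 0}
    - {"translation": [0,0,-0.045],"spin": 0}
    - {"translation": [0,0,-0.045],"spin": 0}

```text
time: 17.15
tool_pos: [0.6034, 0.2556, 0.1739]
tcp_rot: [2.988, 0.202, -0.692]
wrist_force: [0.8, 0.8, -0.3]
width: 0.401
```

```bash
python3 - <<'E'
from h import *
s=st();M=R.from_rotvec(s['tcp_rot']);zt=M.apply([0,0,1])
T=tcp(rk(.043,.001,-.027),s)
d=to(T-.13*zt,s);print(np.linalg.norm(d))
a=bot.read_camera('scene')[150:230,260:360]
u=cv2.resize(a[10:60,35:90],None,fx=5,fy=5,interpolation=cv2.INTER_CUBIC)
cv2.imwrite('pics/s7.png',u)
g=cv2.cvtColor(a,cv2.COLOR_BGR2GRAY)
p=proj('scene',W(JG,[[0,-.056,.058],[0,-.056,.034]]))-[260,150];print(p)
print(g[22:44,50:72])
E
```

```text
t 17.15 q [0.3351 0.5699 1.3543 0.0522 1.6736 1.764 ] p [0.6034 0.2556 0.1739] w 0.401 F [ 0.7984  0.825  -0.2943]
[[ 0.8901  0.1431 -0.4327]
 [ 0.1125 -0.989  -0.0957]
 [-0.4417  0.0365 -0.8964]]
shift [-0.0758  0.3947  0.0452]
0.4044756997205052
[[60.1061 29.352 ]
 [59.8846 35.7125]]
[[106 114 120 132 133 136 131 137 132 135 136 134 135 139 139 138 138 138
  139 137 137 132]
 [101 109 133 137 135 135 137 136 135 136 135 135 134 140 141 139 138 139
  136 137 135 142]
 [107 111 128 136 130 134 139 135 137 138 139 136 134 132 139 135 137 136
  136 137 134 134]
 [105 102 102 104 101 101 107 111 131 137 138 133 102  99 106 104 103 103
  101 102 103 103]
 [104  97  69  62  56  58  56  75  95 103 103  96  62  57  57  60  59  61
   63  59  62  57]
 [107  96  65  51  53  52  51  57  74  75  65  62  54  55  55  55  55  54
   57  51  56  58]
 [107  96  67  59  52  53  70 113 177 174  81  76  92  78  58  57  58  57
   56  57  56  59]
 [104  93  68  54  51  57 109 196 231 175  62  66  95 107  71  59  55  59
   58  54  58  55]
 [106  95  65  57  54  54 120 218 241 156  70  67  95 112  83  58  57
[... 533 characters left out ...]
4 153 146 127  68  44  50  55
   55  55  56  57]
 [ 99 102 100 101  94  78  75 102 126 143 148 135 130 112  55  30  37  45
   49  48  51  56]
 [111 116 105  93  73  60  62 107 125 128 126 119 117 110  53  32  32  37
   40  60  83  74]
 [191 175 111  74  65  43  65 116 137 133 129 130 127 122  57  32  39  29
   45  76  99  99]
 [222 172  98  75  71  62  74 117 147 149 144 148 141 118  69  54  45  30
   47  80 107 105]
 [176 105  78  82  77  75  82 103 115 134 148 153 144 112  74  58  41  25
   56  89 106 104]
 [106  79  76  82  84  83  80  83  89  99 115 116 114  86  61  43  38  57
   92 114 109 105]
 [ 73  78  78  78  80  80  81  82  80  81  86  82  83  59  47  43  85 156
  188 191 174 109]]
```

Request:
play_rows:
  series:
    - {"translation": [-0.0084,0.0439,0.005],"spin": 0}
    - {"translation": [-0.0084,0.0439,0.005],"spin": 0}
    - {"translation": [-0.0084,0.0439,0.005],"spin": 0}
    - {"translation": [-0.0084,0.0439,0.005],"spin": 0}
    - {"translation": [-0.0084,0.0439,0.005],"spin": 0}
  jaw: -0.05

```text
time: 17.7
tool_pos: [0.5861, 0.0298, 0.1768]
tcp_rot: [2.988, 0.203, -0.69]
wrist_force: [1.0, -0.5, -0.4]
width: 0.473
```

Request:
play_rows:
  series:
    - {"translation": [-0.0084,0.0439,0.005],"spin": 0}
    - {"translation": [-0.0084,0.0439,0.005],"spin": 0}
    - {"translation": [-0.0084,0.0439,0.005],"spin": 0}
    - {"translation": [-0.0084,0.0439,0.005],"spin": 0}
    - {"translation": [0,0,0],"spin": 0}

```text
time: 18.2
tool_pos: [0.5722, -0.1534, 0.1803]
tcp_rot: [2.988, 0.194, -0.69]
wrist_force: [-0.6, 1.1, -0.8]
width: 0.473
```

```bash
python3 - <<'E'
from h import *
s=st();tilt(s);to(tcp(rk(.043,.001,-.027),s),s)
E
```

```text
t 18.2 q [-0.1988  0.4281  1.5499 -0.18    1.5871  1.2784] p [ 0.5722 -0.1534  0.1803] w 0.473 F [-0.6461  1.0842 -0.7678]
[[ 0.8913  0.1379 -0.432 ]
 [ 0.1068 -0.9897 -0.0955]
 [-0.4407  0.039  -0.8968]]
tilt deg in/right [26.177   2.1176] r 0.592411504364493 az -0.261890433034032
shift [ 0.0007 -0.0055  0.1283]
```

Request:
play_rows:
  series:
    - {"translation": [0.0007,-0.0055,0.02],"spin": 0}
    - {"translation": [0,0,0.035],"spin": 0}
    - {"translation": [0,0,0.02],"spin": 0}
    - {"translation": [0,0,0],"spin": 0}
    - {"translation": [0,0,0],"spin": 0}

```text
time: 18.7
tool_pos: [0.5407, -0.149, 0.1124]
tcp_rot: [2.989, 0.203, -0.691]
wrist_force: [0.8, 0.0, -0.5]
width: 0.476
```

```bash
python3 - <<'E'
from h import *
s=st();to(tcp(rk(.043,.001,-.027),s),s)
E
```

```text
t 18.7 q [-0.2018  0.4337  1.6769 -0.182   1.4564  1.2935] p [ 0.5407 -0.149   0.1124] w 0.476 F [ 0.8226  0.006  -0.5499]
[[ 0.8904  0.1433 -0.432 ]
 [ 0.113  -0.989  -0.0952]
 [-0.4409  0.0359 -0.8968]]
shift [-0.0016  0.0058  0.0542]
```

Request:
play_rows:
  series:
    - {"translation": [-0.0016,0.0058,0.014],"spin": 0}
    - {"translation": [0,0,0.02],"spin": 0}
    - {"translation": [0,0,0.02],"spin": 0}
    - {"translation": [0,0,0],"spin": 0}
    - {"translation": [0,0,0],"spin": 0}

```text
time: 19.2
tool_pos: [0.5171, -0.1609, 0.0652]
tcp_rot: [2.989, 0.202, -0.69]
wrist_force: [-0.8, 0.0, 0.0]
width: 0.47
```

```bash
python3 - <<'E'
from h import *
s=st();gr(s);to(tcp(rk(.043,.001,-.027),s),s)
E
```

```text
t 19.2 q [-0.2258  0.4501  1.7528 -0.1951  1.361   1.2918] p [ 0.5171 -0.1609  0.0652] w 0.47 F [-0.7993  0.0496  0.0413]
[[ 0.8908  0.1428 -0.4313]
 [ 0.1124 -0.9891 -0.0954]
 [-0.4402  0.0366 -0.8972]]
[-22.6836 -26.1223  82.2212]
[-10.6662 346.8598  82.2212]
shift [-0.0001 -0.0009  0.0005]
```

Request:
play_rows:
  series:
    - {"translation": [0,0,0],"spin": 0}
    - {"translation": [0,0,0],"spin": 0}
    - {"translation": [0,0,0],"spin": 0}
    - {"translation": [0,0,0],"spin": 0}
  jaw: -1

```text
time: 19.6
tool_pos: [0.5182, -0.1609, 0.066]
tcp_rot: [2.988, 0.202, -0.686]
wrist_force: [2.7, 0.2, 5.6]
width: 0.268
```

Request:
play_rows:
  series:
    - {"translation": [0,0,-0.011],"spin": 0}
    - {"translation": [0,0,-0.011],"spin": 0}
    - {"translation": [0.0153,0.0001,-0.0075],"spin": 0}
    - {"translation": [0.0153,0.0001,-0.0075],"spin": 0}

```text
time: 20.0
tool_pos: [0.5609, -0.1538, 0.0856]
tcp_rot: [2.989, 0.202, -0.689]
wrist_force: [-0.3, 0.4, -1.1]
width: 0.269
```

Request:
play_rows:
  series:
    - {"translation": [0.0127,-0.0011,0.026],"spin": 0}
    - {"translation": [0,0,0],"spin": 0}
    - {"translation": [0,0,0],"spin": 0}

```text
time: 20.3
tool_pos: [0.5594, -0.1534, 0.0549]
tcp_rot: [2.989, 0.203, -0.693]
wrist_force: [1.8, 0.2, -2.0]
width: 0.269
```

```bash
python3 - <<'E'
from h import *
s=st();gr(s);path(s,-.027,[(-64,70),(-41,70)])
E
```

```text
t 20.3 q [-0.2027  0.5279  1.6573 -0.1841  1.3841  1.3063] p [ 0.5594 -0.1534  0.0549] w 0.269 F [ 1.7821  0.2128 -1.9876]
[[ 0.8899  0.1431 -0.4332]
 [ 0.113  -0.9891 -0.0946]
 [-0.442   0.0353 -0.8963]]
[-65.6122 -27.8874  71.9498]
[-52.2407 336.0181  71.9498]
(-64, 70) [-0.0006  0.0008  0.0025]
(-41, 70) [-0.0206 -0.0002  0.0102]
```

Request:
play_rows:
  series:
    - {"translation": [-0.0055,0,0.003],"spin": 0}
    - {"translation": [-0.0055,0,0.003],"spin": 0}
    - {"translation": [-0.0055,0,0.003],"spin": 0}
    - {"translation": [-0.0055,0,0.003],"spin": 0}

```text
time: 20.7
tool_pos: [0.5397, -0.158, 0.0573]
tcp_rot: [2.99, 0.202, -0.673]
wrist_force: [9.9, 1.6, 2.2]
width: 0.271
```

Request:
play_rows:
  series:
    - {"translation": [-0.002,0,0.0025],"spin": 0}
    - {"translation": [-0.002,0,0.0025],"spin": 0}
    - {"translation": [0,0,0],"spin": 0}
    - {"translation": [0,0,0],"spin": 0}

```text
time: 21.1
tool_pos: [0.534, -0.1591, 0.0546]
tcp_rot: [2.99, 0.202, -0.673]
wrist_force: [8.5, -0.5, 0.4]
width: 0.265
```

```bash
python3 - <<'E'
from h import *
s=st();gr(s)
path(s,-.027,[(-58,73),(-58,140)]);
M=R.from_rotvec(s['tcp_rot']);s['tool_pos']=W(RK,[[-.058,-.027,.140]])[0]+M.apply([0,0,.019])
jp(s,[(-3,0,140),(-3,0,92),(0,0,92)])
E
```

```text
t 21.1 q [-0.2181  0.4812  1.7259 -0.192   1.3472  1.2998] p [ 0.534  -0.1591  0.0546] w 0.265 F [ 8.5115 -0.4969  0.4361]
[[ 0.8955  0.1432 -0.4215]
 [ 0.1124 -0.9889 -0.0971]
 [-0.4307  0.0396 -0.9016]]
[-39.4485 -25.7086  71.7101]
[-27.1365 343.7037  71.7101]
(-58, 73) [ 0.0162 -0.001  -0.0092]
(-58, 140) [-0.0289  0.0027 -0.0604]
(-3, 0, 140) [ 0.0252 -0.3391 -0.0269] 7.1
(-3, 0, 92) [ 0.0207 -0.0019  0.0433] 1.0
(0, 0, 92) [-0.0027 -0.0007  0.0012] 0.1
```

Request:
play_rows:
  series:
    - {"translation": [0.0162,0,-0.0092],"spin": 0}
    - {"translation": [-0.0144,0.0013,-0.0302],"spin": 0}
    - {"translation": [-0.0144,0.0013,-0.0302],"spin": 0}

```text
time: 21.4
tool_pos: [0.5473, -0.1557, 0.1208]
tcp_rot: [2.988, 0.202, -0.695]
wrist_force: [0.3, 0.6, 0.5]
width: 0.264
```

Request:
play_rows:
  series:
    - {"translation": [0.0032,-0.0425,-0.0034],"spin": 0}
    - {"translation": [0.0032,-0.0425,-0.0034],"spin": 0}
    - {"translation": [0.0032,-0.0425,-0.0034],"spin": 0}
    - {"translation": [0.0032,-0.0425,-0.0034],"spin": 0}

```text
time: 21.8
tool_pos: [0.5411, 0.0161, 0.122]
tcp_rot: [2.989, 0.201, -0.689]
wrist_force: [0.9, -0.5, -0.3]
width: 0.271
```

Request:
play_rows:
  series:
    - {"translation": [0.0032,-0.0425,-0.0034],"spin": 0}
    - {"translation": [0.0032,-0.0425,-0.0034],"spin": 0}
    - {"translation": [0.0032,-0.0425,-0.0034],"spin": 0}
    - {"translation": [0.0032,-0.0425,-0.0034],"spin": 0}

```text
time: 22.2
tool_pos: [0.534, 0.1872, 0.1223]
tcp_rot: [2.988, 0.202, -0.689]
wrist_force: [0.5, 0.4, 0.3]
width: 0.27
```

Request:
play_rows:
  series:
    - {"translation": [0.016,-0.001,0.04],"spin": 0}
    - {"translation": [0,0,0],"spin": 0}
    - {"translation": [0,0,0],"spin": 0}
    - {"translation": [0,0,0],"spin": 0}

```text
time: 22.6
tool_pos: [0.532, 0.1842, 0.0793]
tcp_rot: [2.989, 0.2, -0.689]
wrist_force: [0.1, 0.1, -0.2]
width: 0.269
```

```bash
python3 - <<'E'
from h import *
s=st();gr(s);jp(s,[(1.5,0,75),(1.5,0,56)])
E
```

```text
t 22.6 q [0.2735 0.493  1.6578 0.0253 1.4471 1.7014] p [0.532  0.1842 0.0793] w 0.269 F [ 0.0535  0.1451 -0.2209]
[[ 0.8912  0.1418 -0.4309]
 [ 0.1116 -0.9892 -0.0948]
 [-0.4397  0.0364 -0.8974]]
[ -83.3486 -366.1388   96.4008]
[ 2.262   1.7158 96.4008]
(1.5, 0, 75) [ 0.0104 -0.0023  0.0187] 0.4
(1.5, 0, 56) [ 0.0084 -0.0007  0.0171] 0.4
```

Request:
play_rows:
  series:
    - {"translation": [0.0104,-0.0023,0.0187],"spin": 0}
    - {"translation": [0,0,0],"spin": 0}
    - {"translation": [0,0,0],"spin": 0}
    - {"translation": [0,0,0],"spin": 0}

```text
time: 23.0
tool_pos: [0.5331, 0.1863, 0.0575]
tcp_rot: [2.99, 0.201, -0.688]
wrist_force: [-0.6, 0.3, -0.2]
width: 0.269
```

```bash
python3 - <<'E'
from h import *
s=st();gr(s);jp(s,[(1.5,0,75),(1.5,0,56)])
a=bot.read_camera('scene')
g=cv2.cvtColor(a,cv2.COLOR_BGR2GRAY)
p=proj('scene',W(JG,[[0,0,.024],[0,0,.031],[0,0,.055]]));print(p)
c=p[1].astype(int);print(c);print(g[c[1]-12:c[1]+12,c[0]-10:c[0]+10])
E
```

```text
t 23.0 q [0.276  0.5194 1.6638 0.0266 1.4142 1.7022] p [0.5331 0.1863 0.0575] w 0.269 F [-0.5687  0.336  -0.2452]
[[ 0.8913  0.1421 -0.4305]
 [ 0.112  -0.9892 -0.0947]
 [-0.4393  0.0361 -0.8976]]
[ -84.6488 -368.142    74.598 ]
[ 1.4169 -0.5178 74.598 ]
(1.5, 0, 75) [-0.0003  0.0005 -0.0003] 0.0
(1.5, 0, 56) [ 0.0083 -0.0007  0.0171] 0.4
[[311.1004 197.1225]
 [311.1393 195.2725]
 [311.2748 188.8435]]
[311 195]
[[103 105 103 102 101 102  98  91  38  17  11  16  23  20  13  36  83 120
  129 130]
 [101 102  99 102 104 105  98  73  28  19  14  20  17  18  22  59 105 123
  126 133]
 [104 102 103 105 109 106  89  38  16  20  21  31  35  40  54  90 112 127
  129 132]
 [ 98 102 108 105 105 100  63  23  18  18  16  45  75  92  97  96 106 125
  126 131]
 [103 108 106 105 107  78  27  20  17  21  33  68 109 123 118  94  94 103
  116 120]
 [105 105 107 103  86  44  21  18  19  25  54  99 130 127 124  93 100 108
  111 108]
 [107 105 106 104  88  47  30  18  21  42  88 117 131 130 114  90 117 126
  119 116]
 [103 107 102 107 103  84  62  37  37  64 103 127 128 115  98  75 109 128
  126 134]
 [106 
[... 654 characters left out ...]
  37  34
   28  36]
 [143  91  81  76  63  35  45  72  94 110 110  98  94  75  40  33  35  31
   31  48]
 [142  82  79  80  80  64  63  63  69  84  98 102  99  78  47  37  31  32
   44  70]
 [ 89  82  78  79  84  84  71  41  39  51  67  77  66  57  33  32  34  35
   65  97]
 [ 72  80  85  80  79  81  72  41  31  34  39  42  42  34  30  31  40  68
   93 108]
 [ 60  67  78  80  81  81  77  64  56  38  30  25  34  35  30  45  68  97
  104 112]
 [ 37  47  55  57  67  74  82  78  69  44  32  40  35  35  41  68  93 106
  103 105]
 [ 37  36  36  37  48  55  67  68  74  58  50  34  30  40  64  94 101 107
  105 103]
 [ 74  61  48  42  38  39  45  63  81  69  48  36  41  62  95 102 108 108
  100  92]]
```

Request:
play_rows:
  series:
    - {"translation": [0.0042,0,0.0085],"spin": 0}
    - {"translation": [0.0042,0,0.0085],"spin": 0}
    - {"translation": [0,0,0],"spin": 0}
    - {"translation": [0,0,0],"spin": 0}

```text
time: 23.45
tool_pos: [0.5323, 0.1858, 0.0366]
tcp_rot: [2.988, 0.202, -0.691]
wrist_force: [0.2, -0.1, 1.0]
width: 0.27
```

```bash
python3 - <<'E'
from h import *
s=st();gr(s)
E
```

```text
t 23.45 q [0.2758 0.5436 1.6723 0.0261 1.3835 1.7007] p [0.5323 0.1858 0.0366] w 0.27 F [ 0.2061 -0.0998  0.9685]
[[ 0.8904  0.1431 -0.4321]
 [ 0.1125 -0.989  -0.0957]
 [-0.4411  0.0366 -0.8967]]
[ -83.837  -367.7419   53.6692]
[ 2.1252  0.0456 53.6692]
```

Request:
play_rows:
  series:
    - {"translation": [0,0,0],"spin": 0}
    - {"translation": [0,0,0],"spin": 0}
    - {"translation": [0,0,0],"spin": 0}
  jaw: -0.2

```text
time: 23.75
tool_pos: [0.532, 0.186, 0.0369]
tcp_rot: [2.988, 0.202, -0.691]
wrist_force: [-0.3, -0.4, 0.5]
width: 0.397
```

Request:
play_rows:
  series:
    - {"translation": [0,0,-0.02],"spin": 0}
    - {"translation": [0,0,-0.04],"spin": 0}
    - {"translation": [0,0,-0.045],"spin": 0}
    - {"translation": [0,0,-0.045],"spin": 0}
    - {"translation": [0,0,0],"spin": 0}

```text
time: 24.25
tool_pos: [0.6026, 0.2017, 0.1788]
tcp_rot: [2.996, 0.203, -0.671]
wrist_force: [1.2, -0.2, 0.4]
width: 0.403
```

```bash
python3 - <<'E'
from h import *
s=st();zt=R.from_rotvec(s['tcp_rot']).apply([0,0,1])
d=to(tcp(rk(.043,.001,.027),s)-.13*zt,s);print(d/9)
g=cv2.cvtColor(bot.read_camera('scene'),cv2.COLOR_BGR2GRAY)
p=proj('scene',W(JG,[[0,0,.058],[0,-.056,.058]]));print(p)
for q in p:
    c=q.round().astype(int);print(g[c[1]-4:c[1]+5,c[0]-6:c[0]+7])
E
```

```text
t 24.25 q [0.2708 0.522  1.4129 0.0238 1.6506 1.703 ] p [0.6026 0.2017 0.1788] w 0.403 F [ 1.1801 -0.1997  0.4271]
[[ 0.8963  0.1424 -0.42  ]
 [ 0.114  -0.9892 -0.092 ]
 [-0.4286  0.0345 -0.9028]]
shift [-0.0688  0.3956  0.0443]
[-0.0076  0.044   0.0049]
[[311.2919 188.0304]
 [320.1061 179.352 ]]
[[105 101 102 110 105 103 105 104 102 106 102 101 117]
 [102 106 106 106 103 108 104 103 104 104  97  87 115]
 [109 104 105 123 159 151 114 113 112 104  75  67 104]
 [103 101 117 179 219 156  87  75 106 128 105  56  91]
 [105 106 137 213 235 129  50  59 136 218 203  82  99]
 [101 108 125 200 240 204 157 173 222 246 206  88 111]
 [102 104 108 149 214 219 198 209 224 208 144  69 105]
 [101 104 104 116 151 169 168 175 167 143 105  45  72]
 [104 103 104 120 139 150 156 155 153 132  92  37  37]]
[[137 136 136 132 137 135 137 137 137 138 138 141 137]
 [135 131 135 139 137 135 138 139 136 139 136 140 136]
 [137 137 136 134 136 139 135 139 137 136 137 140 140]
 [131 133 137 129 133 120 107 112 125 133 136 139 138]
 [134 138 133 125 116  80  50  69  99 128 134 137 137]
 [136 137 130 121 108  61  37  51  84 124 129 136 138]
 [124 104 107 112 122 106  99  97 111 122 106 103 102]
 [ 95  66  79 118 126 126 125 133 126 118  83  62  60]
 [ 88  79  88 122 122 126 130 134 129 118  78  59  57]]
```

Request:
play_rows:
  series:
    - {"translation": [-0.0076,0.044,0.0049],"spin": 0}
    - {"translation": [-0.0076,0.044,0.0049],"spin": 0}
    - {"translation": [-0.0076,0.044,0.0049],"spin": 0}
    - {"translation": [-0.0076,0.044,0.0049],"spin": 0}
    - {"translation": [-0.0076,0.044,0.0049],"spin": 0}
  jaw: -0.05

```text
time: 24.8
tool_pos: [0.5822, -0.0254, 0.1727]
tcp_rot: [2.988, 0.203, -0.695]
wrist_force: [1.1, -0.2, -0.5]
width: 0.477
```

Request:
play_rows:
  series:
    - {"translation": [-0.0076,0.044,0.0049],"spin": 0}
    - {"translation": [-0.0076,0.044,0.0049],"spin": 0}
    - {"translation": [-0.0076,0.044,0.0049],"spin": 0}
    - {"translation": [-0.0076,0.044,0.0049],"spin": 0}
    - {"translation": [0,0,0],"spin": 0}

```text
time: 25.3
tool_pos: [0.5714, -0.2084, 0.175]
tcp_rot: [2.987, 0.194, -0.695]
wrist_force: [0.2, 0.9, -0.5]
width: 0.471
```

Request:
play_rows:
  series:
    - {"translation": [0,0,0.02],"spin": 0}
    - {"translation": [0,0,0],"spin": 0}
    - {"translation": [0,0,0],"spin": 0}

```text
time: 25.6
tool_pos: [0.5638, -0.2043, 0.1573]
tcp_rot: [2.989, 0.203, -0.696]
wrist_force: [-0.1, 0.5, -0.6]
width: 0.471
```

```bash
python3 - <<'E'
from h import *
s=st();tilt(s);to(tcp(rk(.043,.001,.027),s),s)
E
```

```text
t 25.6 q [-0.2692  0.4523  1.5608 -0.2082  1.5436  1.2153] p [ 0.5638 -0.2043  0.1573] w 0.471 F [-0.1094  0.5298 -0.5853]
[[ 0.889   0.1434 -0.4348]
 [ 0.1134 -0.9891 -0.0943]
 [-0.4436  0.0345 -0.8956]]
tilt deg in/right [26.3484  2.0284] r 0.5996879201250005 az -0.3475886276108125
shift [0.0044 0.0003 0.1012]
```

Request:
play_rows:
  series:
    - {"translation": [0.0044,0.0003,0.025],"spin": 0}
    - {"translation": [0,0,0.03],"spin": 0}
    - {"translation": [0,0,0.02],"spin": 0}
    - {"translation": [0,0,0],"spin": 0}
    - {"translation": [0,0,0],"spin": 0}

```text
time: 26.1
tool_pos: [0.5372, -0.2116, 0.09]
tcp_rot: [2.988, 0.203, -0.69]
wrist_force: [-0.1, 0.2, -0.3]
width: 0.475
```

```bash
python3 - <<'E'
from h import *
s=st();to(tcp(rk(.043,.001,.027),s),s)
E
```

```text
t 26.1 q [-0.2889  0.4727  1.6662 -0.2191  1.4135  1.2256] p [ 0.5372 -0.2116  0.09  ] w 0.475 F [-0.15    0.1893 -0.33  ]
[[ 0.8905  0.1438 -0.4317]
 [ 0.1133 -0.9889 -0.0956]
 [-0.4407  0.0363 -0.8969]]
shift [-0.0009 -0.0008  0.0287]
```

Request:
play_rows:
  series:
    - {"translation": [-0.0009,-0.0008,0.0144],"spin": 0}
    - {"translation": [0,0,0.0143],"spin": 0}
    - {"translation": [0,0,0],"spin": 0}
    - {"translation": [0,0,0],"spin": 0}

```text
time: 26.5
tool_pos: [0.5228, -0.2141, 0.0637]
tcp_rot: [2.989, 0.202, -0.692]
wrist_force: [-0.0, 0.2, 0.9]
width: 0.478
```

Request:
play_rows:
  series:
    - {"translation": [0,0,0],"spin": 0}
    - {"translation": [0,0,0],"spin": 0}
    - {"translation": [0,0,0],"spin": 0}
    - {"translation": [0,0,0],"spin": 0}
  jaw: -1

```text
time: 26.9
tool_pos: [0.5238, -0.2144, 0.0646]
tcp_rot: [2.988, 0.202, -0.689]
wrist_force: [0.2, -0.1, 1.5]
width: 0.27
```

```bash
python3 - <<'E'
from h import *
s=st();gr(s);path(s,.027,[(-31,98),(-64,98),(-64,70),(-41,70)])
E
```

```text
t 26.9 q [-0.2983  0.4803  1.7087 -0.2248  1.362   1.2301] p [ 0.5238 -0.2144  0.0646] w 0.27 F [ 0.1763 -0.0734  1.5471]
[[ 0.891   0.143  -0.431 ]
 [ 0.1124 -0.989  -0.0957]
 [-0.4399  0.0368 -0.8973]]
[-22.2411  27.7508  81.6218]
[-21.6748 399.598   81.6218]
(-31, 98) [ 0.0007 -0.0001 -0.0186]
(-64, 98) [ 0.0296  0.0003 -0.0145]
(-64, 70) [ 0.0123 -0.001   0.0251]
(-41, 70) [-0.0207 -0.0002  0.0101]
```

Request:
play_rows:
  series:
    - {"translation": [0,0,-0.011],"spin": 0}
    - {"translation": [0,0,-0.011],"spin": 0}
    - {"translation": [0.0153,0.0001,-0.0075],"spin": 0}
    - {"translation": [0.0153,0.0001,-0.0075],"spin": 0}

```text
time: 27.3
tool_pos: [0.5682, -0.2075, 0.0857]
tcp_rot: [2.989, 0.202, -0.687]
wrist_force: [0.4, -1.1, -0.4]
width: 0.272
```

Request:
play_rows:
  series:
    - {"translation": [0.0127,-0.0011,0.026],"spin": 0}
    - {"translation": [0,0,0],"spin": 0}
    - {"translation": [0,0,0],"spin": 0}

```text
time: 27.6
tool_pos: [0.5663, -0.207, 0.0548]
tcp_rot: [2.989, 0.203, -0.692]
wrist_force: [0.2, 0.7, -1.5]
width: 0.272
```

```bash
python3 - <<'E'
from h import *
s=st();gr(s);path(s,.027,[(-64,70),(-41,70)])
E
```

```text
t 27.6 q [-0.272   0.5561  1.6133 -0.2127  1.3881  1.2464] p [ 0.5663 -0.207   0.0548] w 0.272 F [ 0.158   0.6806 -1.548 ]
[[ 0.89    0.1432 -0.4329]
 [ 0.113  -0.9891 -0.0948]
 [-0.4418  0.0355 -0.8964]]
[-65.3106  26.136   71.7926]
[-63.4189 388.8734  71.7926]
(-64, 70) [-0.0004  0.0008  0.0022]
(-41, 70) [-0.0206 -0.0002  0.0102]
```

Request:
play_rows:
  series:
    - {"translation": [-0.0053,0,0.0028],"spin": 0}
    - {"translation": [-0.0053,0,0.0028],"spin": 0}
    - {"translation": [-0.0053,0,0.0028],"spin": 0}
    - {"translation": [-0.0053,0,0.0028],"spin": 0}

```text
time: 28.0
tool_pos: [0.5475, -0.2114, 0.0571]
tcp_rot: [2.99, 0.202, -0.673]
wrist_force: [9.4, 1.6, 2.3]
width: 0.271
```

Request:
play_rows:
  series:
    - {"translation": [-0.002,0,0.0024],"spin": 0}
    - {"translation": [-0.002,0,0.0024],"spin": 0}
    - {"translation": [0,0,0],"spin": 0}
    - {"translation": [0,0,0],"spin": 0}

```text
time: 28.4
tool_pos: [0.5419, -0.2126, 0.0546]
tcp_rot: [2.989, 0.202, -0.673]
wrist_force: [7.5, 0.4, 0.5]
width: 0.269
```

```bash
python3 - <<'E'
from h import *
s=st();gr(s)
path(s,.027,[(-58,73),(-58,140)]);
M=R.from_rotvec(s['tcp_rot']);s['tool_pos']=W(RK,[[-.058,.027,.140]])[0]+M.apply([0,0,.019])
jp(s,[(-5,56,140),(-3,56,92)])
E
```

```text
t 28.4 q [-0.2889  0.5118  1.679  -0.2206  1.3512  1.2391] p [ 0.5419 -0.2126  0.0546] w 0.269 F [7.5074 0.4374 0.5227]
[[ 0.8956  0.1432 -0.4213]
 [ 0.1123 -0.9889 -0.0975]
 [-0.4305  0.0401 -0.9017]]
[-40.2056  28.32    71.6943]
[-39.3504 396.3391  71.6943]
(-58, 73) [ 0.0155 -0.0011 -0.0089]
(-58, 140) [-0.0288  0.0027 -0.0604]
(-5, 56, 140) [ 0.0162 -0.338  -0.0228] 7.1
(-3, 56, 92) [ 0.0189 -0.0024  0.0441] 1.0
```

Request:
play_rows:
  series:
    - {"translation": [0.0155,0,-0.0089],"spin": 0}
    - {"translation": [-0.0144,0.0013,-0.0302],"spin": 0}
    - {"translation": [-0.0144,0.0013,-0.0302],"spin": 0}

```text
time: 28.7
tool_pos: [0.5546, -0.2092, 0.1208]
tcp_rot: [2.988, 0.202, -0.694]
wrist_force: [0.5, 0.6, -0.2]
width: 0.268
```

Request:
play_rows:
  series:
    - {"translation": [0.002,-0.0423,-0.0028],"spin": 0}
    - {"translation": [0.002,-0.0423,-0.0028],"spin": 0}
    - {"translation": [0.002,-0.0423,-0.0028],"spin": 0}
    - {"translation": [0.002,-0.0423,-0.0028],"spin": 0}

```text
time: 29.1
tool_pos: [0.5431, -0.0389, 0.1221]
tcp_rot: [2.989, 0.201, -0.688]
wrist_force: [-0.2, -0.1, -0.4]
width: 0.269
```

Request:
play_rows:
  series:
    - {"translation": [0.002,-0.0423,-0.0028],"spin": 0}
    - {"translation": [0.002,-0.0423,-0.0028],"spin": 0}
    - {"translation": [0.002,-0.0423,-0.0028],"spin": 0}
    - {"translation": [0.002,-0.0423,-0.0028],"spin": 0}

```text
time: 29.5
tool_pos: [0.5309, 0.1306, 0.1224]
tcp_rot: [2.989, 0.202, -0.688]
wrist_force: [0.3, 0.0, 0.0]
width: 0.267
```

Request:
play_rows:
  series:
    - {"translation": [0.0189,-0.001,0.04],"spin": 0}
    - {"translation": [0,0,0],"spin": 0}
    - {"translation": [0,0,0],"spin": 0}
    - {"translation": [0,0,0],"spin": 0}

```text
time: 29.9
tool_pos: [0.5314, 0.128, 0.0782]
tcp_rot: [2.989, 0.201, -0.688]
wrist_force: [0.2, -0.3, -0.0]
width: 0.272
```

```bash
python3 - <<'E'
from h import *
s=st();gr(s);jp(s,[(1,56,74),(1,56,55)])
E
```

```text
t 29.9 q [ 0.1965  0.4685  1.697  -0.0091  1.4325  1.6367] p [0.5314 0.128  0.0782] w 0.272 F [ 0.1655 -0.3002 -0.0369]
[[ 0.8914  0.1418 -0.4305]
 [ 0.1116 -0.9892 -0.0949]
 [-0.4393  0.0365 -0.8976]]
[ -75.2739 -310.5076   95.2048]
[-1.6619 57.7929 95.2048]
(1, 56, 74) [ 0.0073 -0.0031  0.0199] 0.4
(1, 56, 55) [ 0.0083 -0.0007  0.0171] 0.4
```

Request:
play_rows:
  series:
    - {"translation": [0.0073,-0.0031,0.0199],"spin": 0}
    - {"translation": [0,0,0],"spin": 0}
    - {"translation": [0,0,0],"spin": 0}
    - {"translation": [0,0,0],"spin": 0}

```text
time: 30.3
tool_pos: [0.529, 0.1304, 0.0565]
tcp_rot: [2.989, 0.201, -0.688]
wrist_force: [-0.1, -0.4, -0.0]
width: 0.27
```

```bash
python3 - <<'E'
from h import *
s=st();gr(s);jp(s,[(1,56,74),(1,56,55)])
g=cv2.cvtColor(bot.read_camera('scene'),cv2.COLOR_BGR2GRAY)
p=proj('scene',W(JG,[[0,.056,.031]]))[0];print(p)
c=p.astype(int);print(g[c[1]-6:c[1]+6,c[0]-8:c[0]+9])
E
```

```text
t 30.3 q [ 0.2005  0.4901  1.711  -0.0073  1.3967  1.6399] p [0.529  0.1304 0.0565] w 0.27 F [-0.0922 -0.3565 -0.0028]
[[ 0.8914  0.1421 -0.4303]
 [ 0.112  -0.9892 -0.0948]
 [-0.4391  0.0363 -0.8977]]
[ -73.2366 -313.2209   73.5861]
[ 0.9052 55.5741 73.5861]
(1, 56, 74) [-0.0003  0.0004 -0.0003] 0.0
(1, 56, 55) [ 0.0083 -0.0007  0.0171] 0.4
[301.9269 204.5441]
[[104 109  98  70  27  21  17  24  43  79 112 127 126 107  80 100 123]
 [108 106 103  80  45  30  16  34  68 101 125 132 123  92  65  91 115]
 [106 105 104 100  83  63  42  53  84 101 113 114 109  79  44  70  81]
 [105 100 106 104 100  97  86  85 104 115 117 117 107  88  38  33  41]
 [100 105 104 104  96  94 108 118 124 133 128 126 121  93  38  36  32]
 [103 104 104  96  76  78 119 128 126 134 131 130 118  83  39  38  33]
 [105 101  99  91  72  88 120 132 131 135 129 129 113  72  36  31  40]
 [101  98  96  83  73  71 107 125 129 133 127 124 109  61  34  33  32]
 [110  94  78  61  48  47  78 113 122 124 128 113  89  44  33  37  34]
 [134  85  60  35  31  47  72 104 113 106 106  77  56  37  33  31  38]
 [120  71  59  36  43  69  88 101 105 101  94  84  67  44  33  36  32]
 [ 76  53  59  50  66  78  81  91  98 105 104 102  76  40  33  37  32]]
```

Request:
play_rows:
  series:
    - {"translation": [0.004,0,0.0083],"spin": 0}
    - {"translation": [0.004,0,0.0083],"spin": 0}
    - {"translation": [0,0,0],"spin": 0}
    - {"translation": [0,0,0],"spin": 0}

```text
time: 30.75
tool_pos: [0.5279, 0.13, 0.0361]
tcp_rot: [2.988, 0.202, -0.691]
wrist_force: [0.1, -0.5, 0.4]
width: 0.27
```

```bash
python3 - <<'E'
from h import *
s=st();gr(s)
E
```

```text
t 30.75 q [ 0.2005  0.5142  1.7198 -0.0077  1.3661  1.6393] p [0.5279 0.13   0.0361] w 0.27 F [ 0.1211 -0.503   0.3685]
[[ 0.8903  0.1431 -0.4322]
 [ 0.1126 -0.989  -0.0955]
 [-0.4411  0.0364 -0.8967]]
[ -72.1107 -312.9979   53.1678]
[ 1.958  56.0312 53.1678]
```

Request:
play_rows:
  series:
    - {"translation": [0,0,0],"spin": 0}
    - {"translation": [0,0,0],"spin": 0}
    - {"translation": [0,0,0],"spin": 0}
  jaw: -0.2

```text
time: 31.05
tool_pos: [0.5278, 0.13, 0.0365]
tcp_rot: [2.988, 0.202, -0.691]
wrist_force: [-0.9, 0.4, -0.3]
width: 0.399
```

Request:
play_rows:
  series:
    - {"translation": [0,0,-0.02],"spin": 0}
    - {"translation": [0,0,-0.04],"spin": 0}
    - {"translation": [0,0,-0.045],"spin": 0}
    - {"translation": [0,0,-0.045],"spin": 0}
    - {"translation": [0,0,-0.045],"spin": 0}

```text
time: 31.55
tool_pos: [0.6126, 0.1487, 0.2131]
tcp_rot: [2.988, 0.202, -0.691]
wrist_force: [0.7, 0.3, -0.6]
width: 0.403
```

Request:
play_rows:
  series:
    - {"translation": [0,0,-0.02],"spin": 1}
    - {"translation": [0,0,0],"spin": 1}
    - {"translation": [0,0,0],"spin": 0.55}
    - {"translation": [0,0,0],"spin": 0}
  jaw: 0.1

```text
time: 31.95
tool_pos: [0.6209, 0.1506, 0.2296]
tcp_rot: [2.948, -0.129, -0.664]
wrist_force: [-0.1, 1.2, 0.8]
width: 0.549
```

```bash
python3 - <<'E'
from h import *
s=st();zt=R.from_rotvec(s['tcp_rot']).apply([0,0,1])
G=W(JG,[[.096,0,.160]])[0];print(G)
to(tcp(G,s)-.07*zt,s)
im=bot.read_camera('scene');g=cv2.cvtColor(im,cv2.COLOR_BGR2GRAY)
for y in(-.056,0,.056):
    c=proj('scene',W(JG,[[0,y,.058]]))[0];print(c);c=c.round().astype(int);print(g[c[1]-3:c[1]+4,c[0]-5:c[0]+6])
h=cv2.cvtColor(im,cv2.COLOR_BGR2HSV);m=((h[...,0]<6)|(h[...,0]>174))&(h[...,1]>150)
c=proj('scene',G)[0];print('grip px',c);ys,xs=np.nonzero(m[int(c[1])-25:int(c[1])+25,int(c[0])-25:int(c[0])+25]);print(xs.mean()+int(c[0])-25,ys.mean()+int(c[1])-25,len(xs))
cv2.imwrite('pics/s8.png',cv2.resize(im[110:240,230:390],None,fx=4,fy=4,interpolation=cv2.INTER_CUBIC))
print(proj('scene',W(JG,[[.062+.090*np.sin(.336),0,.062+.09*np.cos(.336)]])))
E
```

```text
t 31.95 q [ 0.2025  0.5068  1.3444 -0.0066  1.7483  1.8611] p [0.6209 0.1506 0.2296] w 0.549 F [-0.1463  1.1663  0.8082]
[[ 0.9002 -0.0571 -0.4317]
 [-0.1085 -0.9895 -0.0953]
 [-0.4217  0.1326 -0.897 ]]
[0.4469 0.1952 0.16  ]
shift [-0.1322 -0.0435  0.0823]
[320.1061 179.352 ]
[[134 136 137 136 137 140 141 137 139 135 138]
 [132 137 136 140 133 137 133 138 135 141 142]
 [136 134 137 131 120 105 118 127 135 136 135]
 [135 132 126 114  72  49  72  98 122 133 134]
 [133 132 123 112  65  33  56  84 126 132 140]
 [132 134 121 122 103  92 102 108 128 128 138]
 [138 134 118 126 126 130 128 129 130 125 140]]
[311.2919 188.0304]
[[103 113 109 114 135 184 190 186 171 114 100]
 [105 107 105 104 111 121 117 117 106  76  64]
 [104 108 112 108  88  83  77  88 102  62  53]
 [103 107 111 112  61  23  22  67 116  93  59]
 [103 107 109 118  92  68  69  98 119 103  65]
 [103 103 108 122 121 116 113 126 125 105  61]
 [107 105 110 122 128 130 129 133 120  94  50]]
[301.9717 197.207 ]
[[103 108 106 109 112 110 110 102  97  87  71]
 [106 118 150 165 186 182 171 135  92  57  53]
 [115 168 214 169 159 159 178 212 157  55  49]
 [135 211 238 139  63  52 142 235 221  78  50]
 [132 212 245 206 148 120 164 239 221  86  55]
 [110 165 217 221 215 209 203 213 168  83  66]
 [111 115 141 168 200 206 186 159 124  82  70]]
grip px [284.0096 150.8034]
284.97402597402595 154.8181818181818 77
[[285.3027 154.9437]]
```

View pics/s8.png

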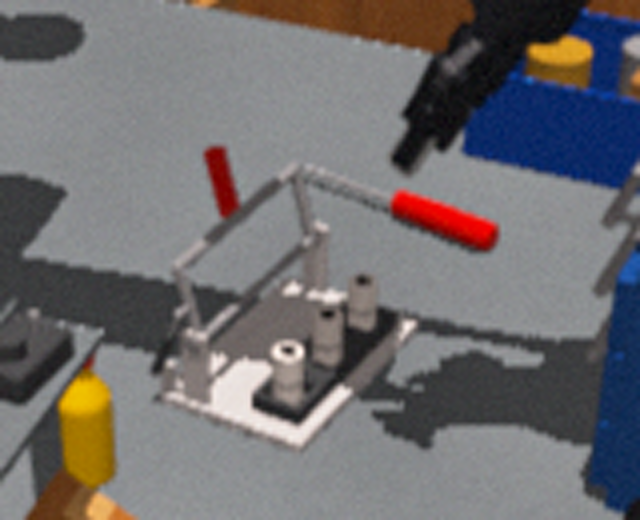

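Request:
play_rows:
  series:
    - {"translation": [-0.033,-0.0109,0.0206],"spin": 0}
    - {"translation": [-0.033,-0.0109,0.0206],"spin": 0}
    - {"translation": [-0.033,-0.0109,0.0206],"spin": 0}
    - {"translation": [-0.033,-0.0109,0.0206],"spin": 0}

```text
time: 32.4
tool_pos: [0.4672, 0.2003, 0.2049]
tcp_rot: [2.948, -0.128, -0.666]
wrist_force: [-0.5, -0.2, 0.2]
width: 0.551
```

Request:
play_rows:
  series:
    - {"translation": [0,0,0.01],"spin": 0}
    - {"translation": [0,0,0],"spin": 0}
    - {"translation": [0,0,0],"spin": 0}

```text
time: 32.7
tool_pos: [0.4654, 0.199, 0.1966]
tcp_rot: [2.948, -0.128, -0.664]
wrist_force: [0.4, 0.3, -0.4]
width: 0.549
```

```bash
python3 - <<'E'
from h import *
s=st();gr(s);G=W(JG,[[.096,0,.160]])[0];to(tcp(G,s),s)
E
```

```text
t 32.7 q [0.3229 0.2813 1.7153 0.0463 1.6003 1.9714] p [0.4654 0.199  0.1966] w 0.549 F [ 0.4418  0.3339 -0.4279]
[[ 0.9004 -0.0568 -0.4313]
 [-0.1082 -0.9895 -0.0955]
 [-0.4213  0.1326 -0.8972]]
[ -19.2712 -389.6837  213.624 ]
[ 69.8781  -7.6838 213.624 ]
shift [-0.0008 -0.0001  0.0601]
```

Request:
play_rows:
  series:
    - {"translation": [-0.0008,0,0.02],"spin": 0}
    - {"translation": [0,0,0.02],"spin": 0}
    - {"translation": [0,0,0.02],"spin": 0}
    - {"translation": [0,0,0],"spin": 0}
    - {"translation": [0,0,0],"spin": 0}

```text
time: 33.2
tool_pos: [0.4393, 0.1934, 0.1434]
tcp_rot: [2.948, -0.13, -0.664]
wrist_force: [0.3, -0.7, -0.0]
width: 0.554
```

Request:
play_rows:
  series:
    - {"translation": [0,0,0],"spin": 0}
    - {"translation": [0,0,0],"spin": 0}
    - {"translation": [0,0,0],"spin": 0}
    - {"translation": [0,0,0],"spin": 0}
    - {"translation": [0,0,0],"spin": 0}
  jaw: -1
  force: 30

```text
time: 33.7
tool_pos: [0.4395, 0.1926, 0.1445]
tcp_rot: [2.948, -0.128, -0.66]
wrist_force: [1.4, -4.9, 2.8]
width: 0.163
```

```bash
python3 - <<'E'
from h import *
s=st();gr(s);M=R.from_rotvec(s['tcp_rot']);g=s['tool_pos']-M.apply([0,0,.019])
prev=None
for b in np.arange(2.1,.29,-.15):
    f=-.194+b;G=W(JG,[[.062-.104*np.cos(f),0,.062+.104*np.sin(f)]])[0]
    if prev is not None: print(round(b,2),M.inv().apply(G-prev).round(4).tolist())
    prev=G
E
```

```text
t 33.7 q [0.3273 0.2813 1.8185 0.0466 1.4952 1.9707] p [0.4395 0.1926 0.1445] w 0.163 F [ 1.355  -4.8971  2.7861]
[[ 0.9014 -0.0565 -0.4292]
 [-0.108  -0.9894 -0.0967]
 [-0.4192  0.1336 -0.898 ]]
[   7.2306 -386.803   161.5172]
[ 95.1635   0.7594 161.5172]
1.95 [0.012, 0.0009, -0.0099]
1.8 [0.0133, 0.0006, -0.008]
1.65 [0.0144, 0.0003, -0.006]
1.5 [0.0151, -0.0, -0.0038]
1.35 [0.0155, -0.0004, -0.0015]
1.2 [0.0156, -0.0007, 0.0008]
1.05 [0.0152, -0.001, 0.0031]
0.9 [0.0146, -0.0012, 0.0053]
0.75 [0.0136, -0.0015, 0.0074]
0.6 [0.0123, -0.0017, 0.0094]
0.45 [0.0108, -0.0019, 0.0111]
0.3 [0.009, -0.002, 0.0126]
```

Request:
play_rows:
  series:
    - {"translation": [0.012,0.0009,-0.0099],"spin": 0}
    - {"translation": [0.0133,0.0006,-0.008],"spin": 0}
    - {"translation": [0.0144,0.0003,-0.006],"spin": 0}
    - {"translation": [0.0151,0,-0.0038],"spin": 0}

```text
time: 34.1
tool_pos: [0.4982, 0.1875, 0.1469]
tcp_rot: [2.945, -0.128, -0.671]
wrist_force: [-6.4, -5.1, 5.9]
width: 0.167
```

Request:
play_rows:
  series:
    - {"translation": [0.0155,-0.0004,-0.0015],"spin": 0}
    - {"translation": [0.0156,-0.0007,0.0008],"spin": 0}
    - {"translation": [0.0152,-0.001,0.0031],"spin": 0}
    - {"translation": [0.0146,-0.0012,0.0053],"spin": 0}

```text
time: 34.5
tool_pos: [0.5537, 0.1821, 0.1145]
tcp_rot: [2.946, -0.13, -0.658]
wrist_force: [1.6, -8.4, 5.8]
width: 0.165
```

Request:
play_rows:
  series:
    - {"translation": [0.0136,-0.0015,0.0074],"spin": 0}
    - {"translation": [0.0123,-0.0017,0.0094],"spin": 0}
    - {"translation": [0.0108,-0.0019,0.0111],"spin": 0}
    - {"translation": [0,0,0],"spin": 0}

```text
time: 34.9
tool_pos: [0.5771, 0.1795, 0.0702]
tcp_rot: [2.947, -0.131, -0.651]
wrist_force: [8.9, -9.0, -0.4]
width: 0.146
```

```bash
cat >> h.py <<'E'
def beta(s):
    g=s['tool_pos']-R.from_rotvec(s['tcp_rot']).apply([0,0,.019]);c=W(JG,[[.062,0,.062]])[0]
    d=-(g-c)@np.array([np.cos(JG[2]),np.sin(JG[2]),0]);print('beta',np.arctan2(g[2]-.062,d)+.194,'r',np.hypot(d,g[2]-.062))
E
python3 -c "
from h import *
s=st();gr(s);beta(s)"
```

```text
t 34.9 q [0.254  0.5672 1.5605 0.011  1.4642 1.9099] p [0.5771 0.1795 0.0702] w 0.146 F [ 8.8507 -8.9525 -0.4419]
[[ 0.9038 -0.0583 -0.424 ]
 [-0.1101 -0.989  -0.0988]
 [-0.4136  0.136  -0.9003]]
[-127.2659 -355.5999   87.2725]
[-42.8916   2.6877  87.2725]
beta 0.4304327826024212 r 0.10789320143669773
```

Request:
play_rows:
  series:
    - {"translation": [0.006,-0.0014,0.0085],"spin": 0}
    - {"translation": [0,0,0],"spin": 0}
    - {"translation": [0,0,0],"spin": 0}

```text
time: 35.2
tool_pos: [0.5788, 0.1794, 0.0612]
tcp_rot: [2.947, -0.13, -0.65]
wrist_force: [8.9, -8.6, 0.1]
width: 0.146
```

Request:
play_rows:
  series:
    - {"translation": [0,0,0],"spin": 0}
    - {"translation": [0,0,0],"spin": 0}
    - {"translation": [0,0,0],"spin": 0}
    - {"translation": [0,0,0],"spin": 0}
    - {"translation": [0,0,0],"spin": 0}
  jaw: 0

```text
time: 35.7
tool_pos: [0.5737, 0.1831, 0.0605]
tcp_rot: [2.948, -0.128, -0.665]
wrist_force: [-0.0, -0.1, -0.2]
width: 0.5
```

Request:
play_rows:
  series:
    - {"translation": [0,0,-0.02],"spin": 0}
    - {"translation": [0,0,-0.04],"spin": 0}
    - {"translation": [0,0,-0.045],"spin": 0}
    - {"translation": [0,0,-0.045],"spin": 0}
    - {"translation": [0,0,-0.03],"spin": 0}

```text
time: 36.2
tool_pos: [0.6534, 0.2006, 0.2256]
tcp_rot: [2.95, -0.128, -0.659]
wrist_force: [0.5, -0.5, -0.1]
width: 0.499
```

Request:
play_rows:
  series:
    - {"translation": [0,0,0],"spin": 0}
    - {"translation": [0,0,0],"spin": 0}
    - {"translation": [0,0,0],"spin": 0}
    - {"translation": [0,0,0],"spin": 0}
    - {"translation": [0,0,0],"spin": 0}

```text
time: 36.7
tool_pos: [0.6505, 0.1997, 0.2202]
tcp_rot: [2.946, -0.129, -0.669]
wrist_force: [0.2, -0.5, -0.7]
width: 0.491
```

```bash
python3 - <<'E'
from h import *
s=st()
im=bot.read_camera('scene');t=bot.read_camera('top')
h=cv2.cvtColor(im,cv2.COLOR_BGR2HSV);m=(((h[...,0]<6)|(h[...,0]>174))&(h[...,1]>150)).astype(np.uint8)
n,_,S,C=cv2.connectedComponentsWithStats(m)
for i in range(1,n):
    if S[i,4]>15:print('red',C[i],S[i,4])
for b in(.0,.2,.27,.35):
    f=-.194+b;print(b,proj('scene',W(JG,[[.062-.090*np.cos(f),0,.062+.09*np.sin(f)]]))[0])
a=cv2.resize(im[140:300,160:360],None,fx=2.6,fy=2.6,interpolation=cv2.INTER_CUBIC);b=cv2.resize(t[140:280,160:470],None,fx=2.5,fy=2.5,interpolation=cv2.INTER_CUBIC)[:,:775]
c=np.zeros((600,800,3),np.uint8);c[:340,:425]=cv2.resize(im[145:247,245:372],(425,340),interpolation=cv2.INTER_CUBIC);c[:340,430:800]=cv2.resize(im[165:320,155:324],(370,340),interpolation=cv2.INTER_CUBIC);c[345:600,:800]=cv2.resize(t[165:265,165:479],(800,255),interpolation=cv2.INTER_CUBIC)
cv2.imwrite('pics/s9.png',c)
E
```

```text
t 36.7 q [0.2531 0.595  1.2309 0.0161 1.7768 1.9108] p [0.6505 0.1997 0.2202] w 0.491 F [ 0.1646 -0.5086 -0.6513]
[[ 0.8988 -0.0565 -0.4347]
 [-0.1087 -0.9894 -0.0962]
 [-0.4247  0.1337 -0.8954]]
red [340.7105 164.5789] 190
red [319.8614 187.5644] 101
red [  2.6937 272.8198] 111
red [290.7091 266.4909] 165
0.0 [318.7787 194.1564]
0.2 [319.4348 189.4585]
0.27 [319.4183 187.7054]
0.35 [319.2407 185.6508]
```

View pics/s9.png

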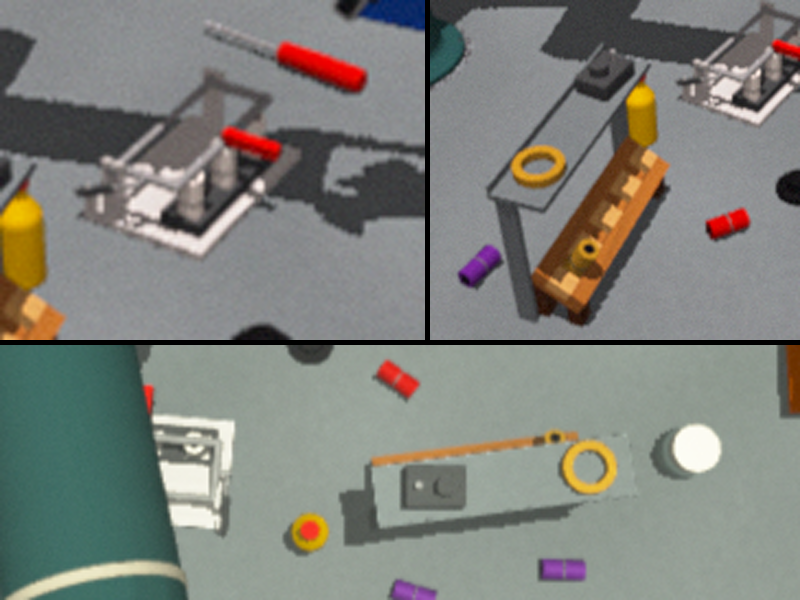

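```bash
python3 -c "
from workcell import bot
print(bot.finish_job())"
```

```text
the job is handed in; nothing more can be done
None
```

The job is done and handed in at 36.7 s of the 72 s allowed. I opened the bail, stood the three white bushings upright in the wells, and brought the bail down on them.

**How it went**
- **Tilting the tool:** The moves only allow shifts and turns about the tool's own axis, so I could not tilt the gripper directly. I pushed against the elbow limit near the base, and that left the tool tilted about 26°, enough to clear the deck.
- **Joint range:** An early test push took joint 2 to −0.945, against a stated limit of −0.94. The limit may be rounded, but I can't rule out that it counts as passing the range.
- **Righting the bushings:** Each bushing came out leaning 30°, so I pressed its lower end against the front edge of the rack to turn it upright in the grip. That took 7–10 N.
- **Bail:** I guided it down by the handle to about 0.4 rad before letting go.

**Last checks**
- **Bushings:** Before the bail closed, all three tops were within about a pixel of where seated, upright bushings should appear. In the final view the two not hidden by the bail and handle still stood upright.
- **Bail angle:** The red handle was at pixel (319.9, 187.6), against (319.4, 187.7) predicted for 0.27 rad, so the bail is bearing on the bushings.
- **Bystanders:** In the final view the brass bushing was still in its pocket, and the ring, relocker, bottle, jar, dial, screwdriver and look-alikes looked unmoved. I compared these by eye, not by measurement.
- **Gripper and forces:** The gripper was clear of everything at hand-in. The largest wrist force I read was about 13 N, but I only saw it at the end of each move.
- **Disagreements:** The measured pose trailed the commanded one by up to 5 mm under load or just after moves, which I corrected by letting it settle and measuring again. Nothing else disagreed.

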